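# Fetch the corner bracket from behind the containers

### The job

The L-shaped corner bracket for this order lies in the white stock tray behind three tall containers. First clear all three containers (square bottle, round can, tall carton) onto the rubber side mat, standing upright, then seat the bracket fully down in the L-shaped pocket of the grey packing insert, and then put each container back upright in the very place in the tray where it stood at the start. Never tip a container over.

Things in the scene. Friction and masses are not known exactly. Their poses are not given: they have to be found in the camera images.
- square_bottle: Loose white plastic bottle of square section, 42 x 42 mm and 84 mm tall, with a narrow neck and a round grey screw cap of 30 mm diameter between 94 and 126 mm above its foot (126 mm in all), 0.13 to 0.25 kg. Origin: centre of its underside; z up, x and y square to its sides. Stands in the front row of the stock tray; the cap is a good grip.
- round_can: Loose plain steel can, upright cylinder 44 mm diameter, 112 mm tall, 0.18 to 0.35 kg. Origin: centre of its underside; z up. Stands in the front row of the stock tray.
- tall_carton: Loose upright rectangular cardboard carton, 40 mm (its x) by 46 mm (its y), 120 mm tall, 0.08 to 0.17 kg. Origin: centre of its underside; z up. Stands in the front row of the stock tray.
- corner_bracket: Loose dark grey aluminium L-shaped bracket lying flat, 24 mm high, about 0.14 kg. Both legs 64 mm long outside and 20 mm wide. Origin: centre, on the underside, of the 64 x 64 mm square that encloses the L. One leg runs along x (x -32 to 32, y -32 to -12 mm), the other along y (x -32 to -12, y -32 to 32 mm); the open notch is towards +x +y. Lies in the stock tray behind the containers.
- packing_insert: Fixed flat grey packing insert, 120 x 120 x 12 mm, with an L-shaped black-floored pocket 8 mm deep (floor 4 mm above the insert's underside, rim at 12 mm) that takes the bracket with 5 mm of play all round, one way round only. Origin: underside, at the centre of the pocket's enclosing square; the bracket is home when its origin and axes lie over these, 4 mm up. The notch block is towards +x +y.
- side_mat: Fixed dark rubber mat, 270 mm (its x) by 130 mm (its y), 4 mm thick, empty at the start. It lies on the left or the right of the stock tray, the packing insert on the other side. Origin: centre of its underside.
- stock_tray: Fixed shallow white tray, 200 mm (x) by 290 mm (y), walls 5 mm thick and 18 mm high, inner floor 5 mm up. Origin: centre of its underside. The containers stand in a row along its y at x about -55 mm (the robot's side), some 62 mm apart, in any order, turned nearly as the tray; the bracket lies behind them at x about 26 mm. A flat strap and a small ring in it are not part of the job.

How it is judged:
By the outcome, as a careful person would: the job done as asked, in the order asked, and still so for the second after the job is handed in, with the robot touching nothing.
It also fails if it takes over 147 s, if anything falls off the work surface, if the arm or the gripper's body presses on something with over 40 N, if the wrist force passes 120 N, or if a joint passes its speed limit or range.

### The arm

A 6-joint arm with a two-finger parallel gripper is mounted at the origin on the work surface. World frame = base frame: x ahead of the robot, y to its left, z up, the work surface at z = 0. Lengths are in m, angles in rad, forces in N, time in s.
With the tool pointing down it reaches from about 0.3 to 0.875 m from the base axis. Payload 6.4 kg.
Tool frame: the origin (TCP) lies at the very end of the fingers, on their centre line; the grasp point (between the pads) lies 19 mm behind it; z points along the fingers, y is the line along which they close (so a half turn about z gives the same grasp; the last joint's range is limited). The gripper opens to 85 mm and grips with 20 to 120 N. Pads are 22 mm wide; open, the fingers measure 114 mm over their backs; the gripper's body (76 mm by 85 mm) begins 54 mm behind the grasp point. The pads swing forward as they close: fully open they stand 13 mm farther back than shut.
Start: joints at [-1.366, 0.181, 1.607, -0, 1.354, -0.206], TCP at [0.23, -0.527, 0.231] pointing down, gripper open.
Joint ranges: [-2.99, 2.99], [-0.89, 2.07], [0.3, 2.58], [-1.14, 4.28], [0, 2.63], [-3.12, 3.12]. Speed limits (rad/s): [2.57, 2.57, 3.01, 3.14, 3.14, 3.14].

### API

Orientations are given as a unit quaternion [w, x, y, z].
In Python, from bench import * gives the robot as it stands. The module is installed in compiled form; this text tells all that it offers.
- The arm moves only by the tool arm_command, never from a script. Its arguments are lists of equal length, an entry for each row: "dp": the shift along the tool's x, y, z in units of 0.25 m (1.0 is 0.25 m), a list of three; "turn": the turn, a rotation vector about the tool's x, y, z in units of 30 degrees (1.0 is 30 degrees), a list of three; "jaw": the opening, from 0 (shut) to 1 (fully open). A call has 1 to 5 rows; each row is the pose to reach, as a shift and turn from the pose commanded when the call began, along the tool's axes at that moment; what a row does not reach only later rows make up. A row lasts 1/8 s, in which the tool goes at most 62.5 mm and 10.7 degrees, less where a joint would pass 70% of its speed; a pose out of reach is approached as far as the arm can. A call with a number of a shift or a turn outside -1 to 1 is refused whole. A call with a gripper value outside its range is refused whole. The fingers move at their own pace and stop on an object; the grip force is fixed at half the most. Time passes only in rows, so rows that repeat a pose let the fingers close. It gives the time, the measured TCP pose, the force, the opening and the grip force at its end, in the units of the state.
- get_obs(): the state, without advancing time (a new reading comes with each control period).
- camera(name): name is "scene" or "side" or "wrist"; returns the picture (384x512x3 uint8, blue, green, red); there is no depth.
- get_calibration(name): a dict with "camera_matrix" (3x3 intrinsics, pixels), "R" (3x3) and "t" (3): a world point X has camera coordinates R X + t; the wrist camera has in their place "mount" (4x4, takes a point from camera to tool coordinates, whose origin is the TCP and whose axes are the flange's). Camera axes: x right, y down, z forward; pixel columns grow to the right and rows downward; lengths in m; the calibration is good to about 2 mm. A picture is of the moment at which its call begins: read the wrist's pose just before it. get_calibration takes no time and is no camera call.
- hand_in(): hands the job in; it is judged then, once.
The state is a dict: "time_s": time; "q": joint angles; "dq": joint speeds; "joint_efforts": joint torques, N m; "eef_pos": TCP position; "eef_rot": TCP orientation; "wrist_force": force on the tool from outside, world axes, zero at the start; "torque": the same for the moment, N m; "opening": opening from 0.0 (shut) to 1.0 (fully open); "grasp_force": force on a finger pad.
Only numpy, scipy, OpenCV 4.12 (cv2) and the standard library are available. Lean on these libraries where they do the work, as an engineer would, in place of code of your own. Each camera call takes 0.05 s, during which the arm holds its last target. There are 200 camera calls.

## Working session

There is one attempt and no reset: what is moved stays moved. The work goes in short steps, Python scripts to look and compute and a tool call to move; the robot and the scene stay as the last step left them, time stands still between calls to the robot, and variables do not carry over. Pictures are saved under pics/ and viewed, at most 17 in all, crops included, and the job is handed in when it is done.

Besides the shell and the picture viewer there is one more tool, called after "Request:" as name(argument=value, ...), one argument or row to a line, values as JSON. arm_command: Moves the arm, as the interface text tells. Its arguments: {"type":"object","properties":{"dp":{"type":"array"},"turn":{"type":"array"},"jaw":{"type":"array"}},"required":["dp","turn","jaw"]}

```bash
mkdir -p pics; python3 - <<'E'
from bench import *
import cv2,numpy as np
o=get_obs();print({k:np.round(v,3) for k,v in o.items()})
for n in("scene","side","wrist"):
    cv2.imwrite(f"pics/{n}0.png",camera(n)); c=get_calibration(n); print(n,{k:np.round(v,4).tolist() for k,v in c.items()})
E
```

```text
{'time_s': np.float64(0.0), 'q': array([-1.366,  0.182,  1.608,  0.   ,  1.354, -0.206]), 'dq': array([ 0.001, -0.001, -0.001,  0.002, -0.001,  0.001]), 'joint_efforts': array([ 1.0000e-03, -4.4487e+01, -3.5133e+01, -0.0000e+00,  9.0000e-03,
        0.0000e+00]), 'eef_pos': array([ 0.23 , -0.527,  0.23 ]), 'eef_rot': array([-0.001,  0.979,  0.204,  0.   ]), 'wrist_force': array([ 0.233, -0.01 , -0.797]), 'torque': array([-0.043,  0.042, -0.002]), 'grasp_force': np.float64(0.0), 'opening': np.float64(0.998)}
scene {'camera_matrix': [[350.054, 0.0, 253.9308], [0.0, 350.054, 191.6919], [0.0, 0.0, 1.0]], 'R': [[0.1153, 0.9932, 0.0152], [0.6444, -0.0631, -0.7621], [-0.756, 0.0977, -0.6473]], 't': [-0.0832, -0.3169, 1.3147]}
side {'camera_matrix': [[368.3953, 0.0, 256.6941], [0.0, 368.3953, 185.6634], [0.0, 0.0, 1.0]], 'R': [[-0.9119, -0.4101, -0.0169], [-0.2589, 0.6067, -0.7516], [0.3185, -0.681, -0.6594]], 't': [0.5037, 0.1788, 0.8883]}
wrist {'camera_matrix': [[323.4257, 0.0, 255.9158], [0.0, 323.4257, 193.5213], [0.0, 0.0, 1.0]], 'mount': [[-0.0005, -0.9608, -0.2772, 0.0699], [1.0, -0.0004, -0.0002, 0.0003], [0.0001, -0.2772, 0.9608, -0.1419], [0.0, 0.0, 0.0, 1.0]]}
```

View pics/scene0.png

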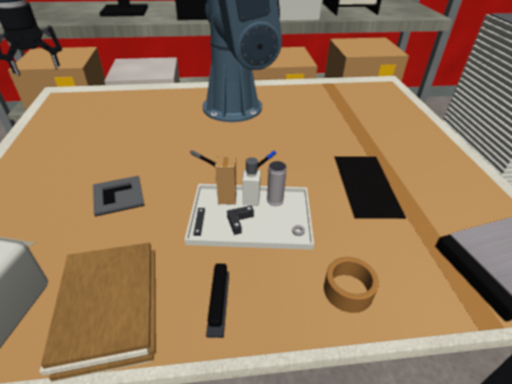

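View pics/side0.png

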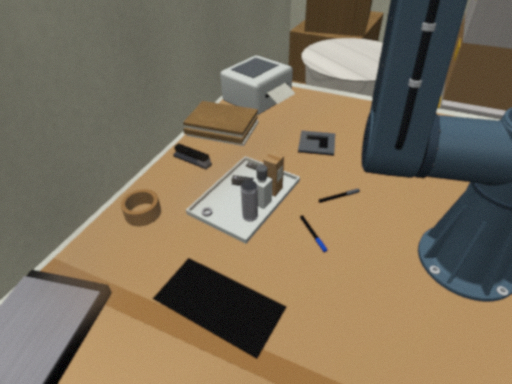

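Scene view: tray in the middle (px 187–313, 185–247), carton/bottle/can left to right at x≈227, 252, 277; bracket at (240,217); insert at (118,195); mat at right (335–403, 156–217). The side view agrees.

```bash
cat > h.py <<'E'
from bench import *
import cv2,numpy as np
from scipy.spatial.transform import Rotation as Ro
def rot(o): return Ro.from_quat(np.roll(o["eef_rot"],-1)).as_matrix()
def cam(n):
    c=get_calibration(n);K=np.array(c["camera_matrix"])
    if n!="wrist": return K,np.array(c["R"]),np.array(c["t"])
    o=get_obs();T=np.eye(4);T[:3,:3]=rot(o);T[:3,3]=o["eef_pos"]
    M=np.linalg.inv(T@np.array(c["mount"]));return K,M[:3,:3],M[:3,3]
def proj(c,X):
    K,R,t=c;p=(np.atleast_2d(X)@R.T+t)@K.T;return p[:,:2]/p[:,2:]
def back(c,uv,z):
    K,R,t=c;uv=np.atleast_2d(uv).astype(float)
    d=np.c_[uv,np.ones(len(uv))]@np.linalg.inv(K).T@R;C=-R.T@t
    return C+d*((z-C[2])/d[:,2])[:,None]
def move(p,yaw=None):
    """print dp units & turn units to bring TCP to p, tool down with tool-y direction yaw (deg, world; mod 180)"""
    o=get_obs();R=rot(o);dp=R.T@(np.array(p)-o["eef_pos"])
    y=np.degrees(np.arctan2(R[1,1],R[0,1]))
    if yaw is None: yaw=y
    d=(yaw-y+90)%180-90; yy=np.radians(y+d)
    ty=np.array([np.cos(yy),np.sin(yy),0]);tz=np.array([0,0,-1.]);T=np.c_[np.cross(ty,tz),ty,tz]
    r=Ro.from_matrix(R.T@T).as_rotvec(degrees=True)
    print("t",round(o["time_s"],2),"pos",o["eef_pos"].round(4),"yaw",round(y,2),"dp",(dp/.25).round(3),"mm",(dp*1000).round(1),"turn",(r/30).round(3),"q",o["q"].round(2),"open",round(o["opening"],3),"F",o["wrist_force"].round(1),"g",round(o["grasp_force"],1))
def fit(pts,dx,dy):
    pass
E
python3 - <<'E'
from h import *
s=cam("scene");d=cam("side")
f=lambda n,c,uv,z:print(n,back(c,uv,z).round(3).tolist())
f("mat s",s,[(335,156),(368,156),(403,217),(357,217)],.004)
f("mat d",d,[(155,298),(190,261),(285,308),(260,350)],.004)
f("tray s",s,[(198,185),(309,187),(313,246),(187,243)],.018)
f("ins s",s,[(93,182),(138,178),(144,207),(96,215)],.012)
f("bases s",s,[(227,204),(251,206),(276,205)],.005)
f("br",s,[(240,217)],.029)
E
```

```text
mat s [[0.356, 0.292, 0.004], [0.365, 0.394, 0.004], [0.632, 0.384, 0.004], [0.621, 0.269, 0.004]]
mat d [[0.625, 0.389, 0.004], [0.608, 0.271, 0.004], [0.352, 0.296, 0.004], [0.365, 0.401, 0.004]]
tray s [[0.474, -0.122, 0.018], [0.511, 0.172, 0.018], [0.713, 0.133, 0.018], [0.676, -0.145, 0.018]]
ins s [[0.426, -0.404, 0.012], [0.42, -0.286, 0.012], [0.54, -0.255, 0.012], [0.558, -0.367, 0.012]]
bases s [[0.542, -0.049, 0.005], [0.556, 0.012, 0.005], [0.558, 0.076, 0.005]]
br [[0.617, -0.021, 0.029]]
```

View pics/wrist0.png

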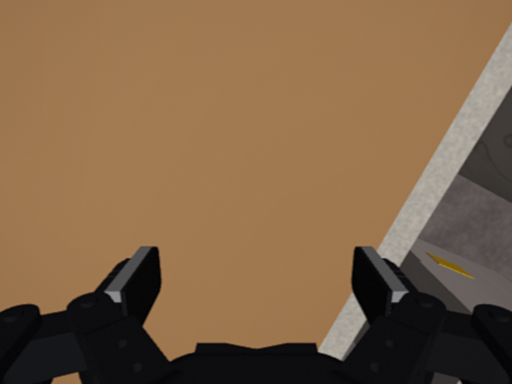

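The wrist view shows only bare desk. I'll move to look down on tray and insert.

```bash
python3 -c "
from h import *
move([.57,.08,.4],-7)"
```

```text
t 0.15 pos [ 0.2295 -0.5267  0.2306] yaw -66.46 dp [ 2.218 -1.682 -0.675] mm [ 554.5 -420.5 -168.7] turn [-0.002 -0.002 -1.982] q [-1.37  0.18  1.61  0.    1.35 -0.21] open 0.999 F [0.7 0.2 0.1] g 0.0
```

Request:
arm_command(
  dp=[
    [0.85, -0.65, -0.55],
    [0.85, -0.65, -0.55],
    [0.85, -0.65, -0.55],
    [0.85, -0.65, -0.55],
    [0.85, -0.65, -0.55],
  ],
  turn=[
    [0, 0, -1],
    [0, 0, -1],
    [0, 0, -1],
    [0, 0, -1],
    [0, 0, -1],
  ],
  jaw=[1, 1, 1, 1, 1],
)

```text
time_s: 0.78
eef_pos: [0.3603, -0.2914, 0.37]
eef_rot: [0.0, 0.893, 0.451, 0.0]
wrist_force: [0.6, 0.1, 0.5]
opening: 1.001
grasp_force: 0.0
```

```bash
python3 -c "
from h import *
move([.57,.08,.4],-7)"
```

```text
t 0.78 pos [ 0.3603 -0.2914  0.37  ] yaw -36.43 dp [ 1.694 -0.207 -0.12 ] mm [423.4 -51.8 -30.1] turn [ 0.002  0.001 -0.981] q [-0.94 -0.16  1.68  0.    1.63 -0.3 ] open 1.001 F [0.6 0.1 0.5] g 0.0
```

Request:
arm_command(
  dp=[
    [1, -0.1, -0.12],
    [1, -0.1, -0.12],
    [1, -0.1, -0.12],
    [1, -0.1, -0.12],
    [1, -0.1, -0.12],
  ],
  turn=[
    [0, 0, -0.98],
    [0, 0, -0.98],
    [0, 0, -0.98],
    [0, 0, -0.98],
    [0, 0, -0.98],
  ],
  jaw=[1, 1, 1, 1, 1],
)

```text
time_s: 1.4
eef_pos: [0.4893, -0.0737, 0.3991]
eef_rot: [0.0, 0.747, 0.665, 0.001]
wrist_force: [-0.4, -0.8, -0.1]
opening: 1.003
grasp_force: 0.0
```

```bash
python3 -c "
from h import *
move([.57,.08,.4],-7)"
```

```text
t 1.4 pos [ 0.4893 -0.0737  0.3991] yaw -6.7 dp [ 0.648  0.249 -0.003] mm [162.   62.2  -0.7] turn [ 0.001 -0.001  0.01 ] q [-0.39 -0.09  1.56  0.    1.67 -0.27] open 1.003 F [-0.4 -0.8 -0.1] g 0.0
```

Request:
arm_command(
  dp=[
    [0.65, 0.25, 0],
    [0.65, 0.25, 0],
    [0.65, 0.25, 0],
    [0.65, 0.25, 0],
    [0.65, 0.25, 0],
  ],
  turn=[
    [0, 0, 0],
    [0, 0, 0],
    [0, 0, 0],
    [0, 0, 0],
    [0, 0, 0],
  ],
  jaw=[1, 1, 1, 1, 1],
)

```text
time_s: 2.02
eef_pos: [0.5697, 0.0752, 0.3982]
eef_rot: [-0.0, 0.75, 0.662, -0.001]
wrist_force: [-0.1, -0.7, -0.9]
opening: 0.999
grasp_force: 0.0
```

```bash
python3 - <<'E'
from h import *
import pickle
c=cam("wrist");im=camera("wrist");cv2.imwrite("pics/w1.png",im);pickle.dump(c,open("c1.pkl","wb"))
cv2.imwrite("pics/w1b.png",cv2.resize(im,(800,600),interpolation=cv2.INTER_CUBIC))
E
```

```text
(no output)
```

View pics/w1b.png

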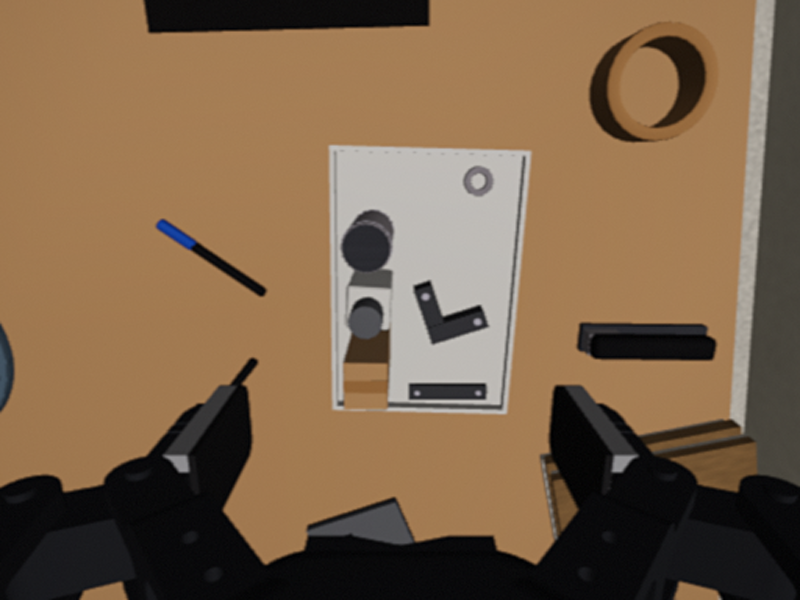

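Wrist view: can top at (367,246), bottle cap (366,318), carton top (365,384), bracket L with corner at (433,338), legs to (424,288) and (484,316) in 800x600. Zoom in for pixels.

```bash
python3 - <<'E'
import cv2
im=cv2.imread("pics/w1.png")[125:268,208:338]
cv2.imwrite("pics/w1c.png",cv2.resize(im,None,fx=4,fy=4,interpolation=cv2.INTER_CUBIC))
E
```

```text
(no output)
```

View pics/w1c.png

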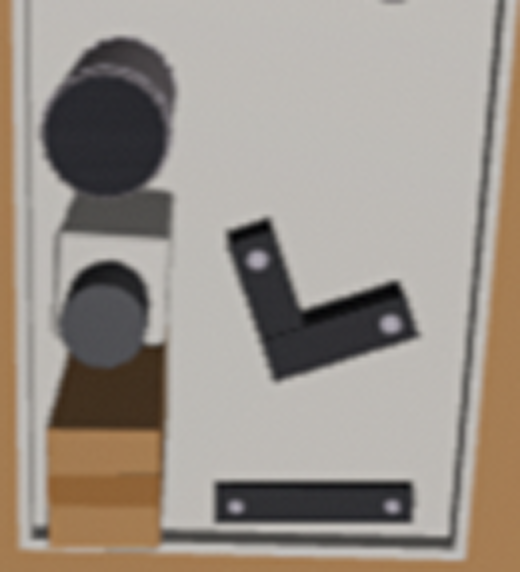

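```bash
python3 - <<'E'
from h import *
import pickle
c=pickle.load(open("c1.pkl","rb"))
g=lambda uv,z:back(c,[(208+(u+.5)/4-.5,125+(v+.5)/4-.5) for u,v in uv],z)
def a(p,q): d=q-p;return np.degrees(np.arctan2(d[1],d[0])).round(1),np.linalg.norm(d[:2]).round(4)
print("can",g([(105,130)],.117).round(4)); print("cap",g([(104,325)],.131).round(4))
k=g([(48,428),(161,430),(158,546),(50,545)],.125);print("carton",k.mean(0).round(4),a(k[0],k[1]),a(k[3],k[2]),a(k[2],k[1]),a(k[3],k[0]))
b=g([(275,380),(417,335),(230,237)],.029);print("br c",((b[1]+b[2])/2).round(4),a(b[0],b[1]),a(b[0],b[2]))
t=g([(30,536),(452,546)],.010);print("tray low wall inside",a(t[0],t[1]))
bt=g([(62,233),(172,238)],.089);print("bottle shoulder",bt.round(4),a(bt[0],bt[1]))
w=lambda uv,z:back(c,np.array(uv)/1.5625,z)
t=w([(330,147),(530,151),(507,412),(333,409)],.018);print("tray",t.mean(0).round(4),[a(t[i],t[j]) for i,j in((0,1),(3,2),(2,1),(3,0))])
m=w([(149,31),(429,24)],.004);print("mat",m.round(3),a(m[0],m[1]))
# scene cross-check
s=cam("scene");X=[[*g([(105,130)],.117)[0]],[*g([(104,325)],.131)[0]],[*k.mean(0)]]
print(proj(s,X).round(1),proj(cam("side"),X).round(1))
move([.56,.07,.2],-6)
for n in("scene","side"):
    im=cv2.imread(f"pics/{n}0.png"); 
    (x0,y0,x1,y1)=(180,145,320,250) if n=="scene" else (180,140,310,240)
    cv2.imwrite(f"pics/{n}z.png",cv2.resize(im[y0:y1,x0:x1],None,fx=5,fy=5,interpolation=cv2.INTER_CUBIC))
E
```

```text
can [[0.5401 0.0764 0.117 ]]
cap [[0.5317 0.0139 0.131 ]]
carton [ 0.5225 -0.0476  0.125 ] (np.float64(-8.2), np.float64(0.0391)) (np.float64(-7.7), np.float64(0.0384)) (np.float64(81.1), np.float64(0.0445)) (np.float64(82.0), np.float64(0.0448))
br c [ 0.6126 -0.0134  0.029 ] (np.float64(11.7), np.float64(0.0621)) (np.float64(100.2), np.float64(0.0651))
tray low wall inside (np.float64(-8.6), np.float64(0.1915))
bottle shoulder [[0.5169 0.0368 0.089 ]
 [0.5559 0.0301 0.089 ]] (np.float64(-9.8), np.float64(0.0396))
tray [0.5872 0.0058 0.018 ] [(np.float64(-8.2), np.float64(0.1978)), (np.float64(-8.2), np.float64(0.1995)), (np.float64(81.7), np.float64(0.2869)), (np.float64(81.4), np.float64(0.287))]
mat [[0.354 0.288 0.004]
 [0.62  0.261 0.004]] (np.float64(-5.8), np.float64(0.2676))
[[277.6 165.4]
 [251.4 160. ]
 [225.3 161.3]] [[248.  184.6]
 [260.9 166.9]
 [273.1 156.6]]
t 2.08 pos [0.5697 0.0748 0.3985] yaw -7.15 dp [-0.023 -0.036  0.794] mm [ -5.8  -8.9 198.5] turn [-0.001  0.001 -0.038] q [-0.08  0.1   1.37 -0.    1.67  0.05] open 0.999 F [-0.5  0.2  0. ] g 0.0
```

View pics/scenez.png

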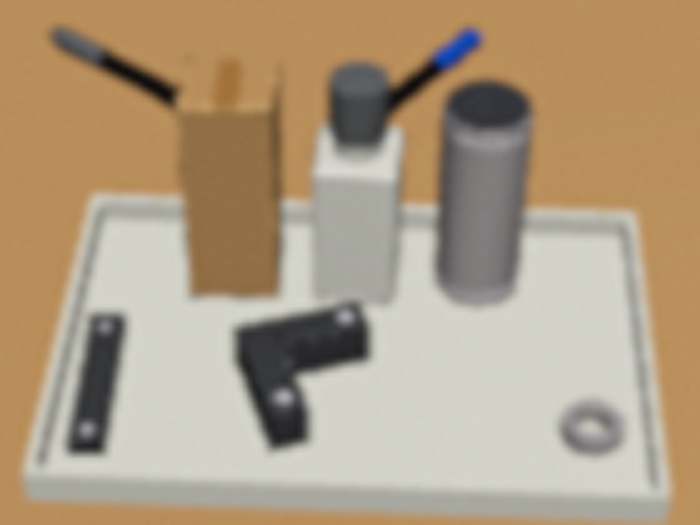

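The zoomed scene confirms the estimates (within 1 px): carton, bottle, can in line; bracket notch towards +x+y. Go for the can.

```bash
python3 -c "
from h import *
move([.54,.0764,.15],-8)"
```

```text
t 2.08 pos [0.5697 0.0748 0.3985] yaw -7.15 dp [-0.008 -0.118  0.994] mm [ -1.9 -29.5 248.5] turn [-0.001  0.001  0.028] q [-0.08  0.1   1.37 -0.    1.67  0.05] open 0.999 F [-0.5  0.2  0. ] g 0.0
```

Request:
arm_command(
  dp=[
    [-0.01, -0.12, 0.99],
    [-0.01, -0.12, 0.99],
    [-0.01, -0.12, 0.99],
    [-0.01, -0.12, 0.99],
    [-0.01, -0.12, 0.99],
  ],
  turn=[
    [0, 0, 0.03],
    [0, 0, 0.03],
    [0, 0, 0.03],
    [0, 0, 0.03],
    [0, 0, 0.03],
  ],
  jaw=[1, 1, 1, 1, 1],
)

```text
time_s: 2.7
eef_pos: [0.5354, 0.0762, 0.1469]
eef_rot: [-0.004, 0.755, 0.655, -0.004]
wrist_force: [-0.4, 0.3, 1.1]
opening: 0.996
grasp_force: 0.0
```

```bash
python3 -c "
from h import *
move([.54,.0764,.071],-8)"
```

```text
t 2.7 pos [0.5354 0.0762 0.1469] yaw -8.09 dp [0.004 0.021 0.303] mm [ 0.9  5.4 75.9] turn [-0.02   0.002 -0.003] q [-0.08  0.2   1.76 -0.    1.19  0.06] open 0.996 F [-0.4  0.3  1.1] g 0.0
```

Request:
arm_command(
  dp=[
    [0, 0, 0.2],
    [0, 0, 0.32],
    [0, 0, 0.32],
    [0, 0, 0.32],
  ],
  turn=[
    [0, 0, 0],
    [0, 0, 0],
    [0, 0, 0],
    [0, 0, 0],
  ],
  jaw=[1, 1, 1, 1],
)

```text
time_s: 3.2
eef_pos: [0.5425, 0.0767, 0.0745]
eef_rot: [0.002, 0.755, 0.656, 0.002]
wrist_force: [-0.2, 0.2, 1.0]
opening: 1.0
grasp_force: 0.0
```

```bash
python3 - <<'E'
from h import *
move([.54,.0764,.071],-8)
cv2.imwrite("pics/w2.png",camera("wrist"))
E
```

```text
t 3.2 pos [0.5425 0.0767 0.0745] yaw -8.0 dp [-0.003 -0.01   0.014] mm [-0.7 -2.5  3.5] turn [ 0.009 -0.     0.   ] q [-0.08  0.31  1.79 -0.    1.03  0.06] open 1.0 F [-0.2  0.2  1. ] g 0.0
```

View pics/w2.png

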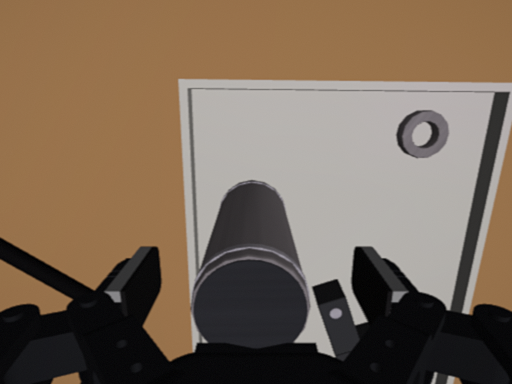

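Can top centred at (251,300) between the fingers (mid 256): aligned to ~1.5 mm. Close.

Request:
arm_command(
  dp=[
    [0, 0, 0],
    [0, 0, 0],
    [0, 0, 0],
    [0, 0, 0],
    [0, 0, 0],
  ],
  turn=[
    [0, 0, 0],
    [0, 0, 0],
    [0, 0, 0],
    [0, 0, 0],
    [0, 0, 0],
  ],
  jaw=[0, 0, 0, 0, 0],
)

```text
time_s: 3.88
eef_pos: [0.5406, 0.0774, 0.0723]
eef_rot: [0.0, 0.754, 0.656, 0.0]
wrist_force: [-0.7, -0.0, 5.5]
opening: 0.505
grasp_force: 61.0
```

```bash
python3 - <<'E'
from h import *
move([.49,.335,.25],-6)
E
```

```text
t 3.88 pos [0.5406 0.0774 0.0723] yaw -7.96 dp [ 0.992 -0.342 -0.711] mm [ 248.1  -85.5 -177.8] turn [ 0.003 -0.    -0.065] q [-0.08  0.32  1.8  -0.    1.03  0.06] open 0.505 F [-0.7 -0.   5.5] g 61.0
```

Request:
arm_command(
  dp=[
    [0, 0, -0.2],
    [0.1, 0, -0.4],
    [0.35, 0, -0.4],
    [0.6, 0.02, -0.4],
    [0.8, 0.03, -0.4],
  ],
  turn=[
    [0, 0, 0],
    [0, 0, 0],
    [0, 0, 0],
    [0, 0, 0],
    [0, 0, 0],
  ],
  jaw=[0, 0, 0, 0, 0],
)

```text
time_s: 4.5
eef_pos: [0.5748, 0.2766, 0.1709]
eef_rot: [-0.0, 0.754, 0.657, -0.0]
wrist_force: [0.5, 0.6, -2.4]
opening: 0.503
grasp_force: 62.2
```

Request:
arm_command(
  dp=[
    [0.15, 0, 0],
    [0.22, 0, 0],
    [0.22, 0, 0.15],
    [0.22, 0, 0.3],
    [0.22, 0, 0.36],
  ],
  turn=[
    [0, 0, 0],
    [0, 0, 0],
    [0, 0, 0],
    [0, 0, 0],
    [0, 0, 0],
  ],
  jaw=[0, 0, 0, 0, 0],
)

```text
time_s: 5.12
eef_pos: [0.5806, 0.3275, 0.078]
eef_rot: [-0.001, 0.755, 0.656, -0.003]
wrist_force: [0.1, -0.5, -2.3]
opening: 0.501
grasp_force: 62.2
```

Request:
arm_command(
  dp=[
    [0, 0, 0],
    [0, 0, 0],
  ],
  turn=[
    [0, 0, 0],
    [0, 0, 0],
  ],
  jaw=[0, 0],
)

```text
time_s: 5.38
eef_pos: [0.5841, 0.329, 0.0832]
eef_rot: [0.001, 0.755, 0.656, 0.001]
wrist_force: [0.5, 0.5, -2.2]
opening: 0.506
grasp_force: 62.2
```

```bash
python3 - <<'E'
from h import *
move([.583,.33,.0718],-8)
E
```

```text
t 5.38 pos [0.5841 0.329  0.0832] yaw -7.98 dp [ 0.003 -0.005  0.046] mm [ 0.8 -1.2 11.4] turn [ 0.005 -0.003  0.001] q [ 0.34  0.54  1.45 -0.    1.15  0.48] open 0.506 F [ 0.5  0.5 -2.2] g 62.2
```

Request:
arm_command(
  dp=[
    [0, 0, 0.03],
    [0, 0, 0.042],
    [0, 0, 0.042],
  ],
  turn=[
    [0, 0, 0],
    [0, 0, 0],
    [0, 0, 0],
  ],
  jaw=[0, 0, 0],
)

```text
time_s: 5.75
eef_pos: [0.583, 0.329, 0.0713]
eef_rot: [0.0, 0.754, 0.656, 0.0]
wrist_force: [-0.7, 0.4, 1.3]
opening: 0.504
grasp_force: 62.4
```

```bash
python3 - <<'E'
from h import *
move([.583,.33,.0718],-8)
c=camera("side");cv2.imwrite("pics/s2.png",cv2.resize(c[180:360,130:310],None,fx=3,fy=3,interpolation=cv2.INTER_CUBIC))
E
```

```text
t 5.75 pos [0.583  0.329  0.0713] yaw -7.96 dp [ 0.004 -0.    -0.002] mm [ 1.  -0.1 -0.5] turn [ 0.001 -0.001  0.001] q [0.34 0.55 1.46 0.   1.13 0.48] open 0.504 F [-0.7  0.4  1.3] g 62.4
```

View pics/s2.png

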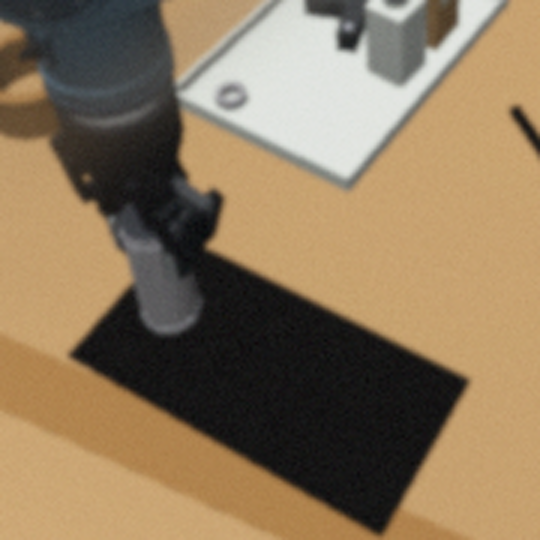

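Side view: can stands upright on the mat's far end (bottom at (170,330)); contact felt. Release, lift and go to the bottle.

Request:
arm_command(
  dp=[
    [0, 0, 0],
    [0, 0, 0],
    [0, 0, 0],
    [0, 0, -0.2],
    [0, 0, -0.44],
  ],
  turn=[
    [0, 0, 0],
    [0, 0, 0],
    [0, 0, 0],
    [0, 0, 0],
    [0, 0, 0],
  ],
  jaw=[1, 1, 1, 1, 1],
)

```text
time_s: 6.42
eef_pos: [0.5816, 0.3284, 0.1801]
eef_rot: [-0.001, 0.755, 0.656, -0.002]
wrist_force: [1.0, 0.8, -0.1]
opening: 1.001
grasp_force: 0.0
```

Request:
arm_command(
  dp=[
    [-0.25, 0, 0],
    [-0.5, 0, 0],
    [-0.75, 0, 0],
    [-1, -0.02, 0],
    [-1, -0.02, 0],
  ],
  turn=[
    [0, 0, 0],
    [0, 0, 0],
    [0, 0, 0],
    [0, 0, 0],
    [0, 0, 0],
  ],
  jaw=[1, 1, 1, 1, 1],
)

```text
time_s: 7.05
eef_pos: [0.5427, 0.0781, 0.181]
eef_rot: [0.0, 0.756, 0.654, -0.0]
wrist_force: [-0.0, -0.0, -1.0]
opening: 0.998
grasp_force: 0.0
```

```bash
python3 - <<'E'
from h import *
move([.532,.0139,.094],-8.5)
E
```

```text
t 7.05 pos [0.5427 0.0781 0.181 ] yaw -8.28 dp [-0.26  -0.005  0.348] mm [-65.   -1.3  87.1] turn [0.    0.002 0.007] q [-0.07  0.17  1.72 -0.    1.25  0.07] open 0.998 F [-0. -0. -1.] g 0.0
```

Request:
arm_command(
  dp=[
    [-0.2, 0, 0],
    [-0.26, -0.005, 0],
    [-0.26, -0.005, 0.15],
    [-0.26, -0.005, 0.35],
    [-0.26, -0.005, 0.35],
  ],
  turn=[
    [0, 0, 0.01],
    [0, 0, 0.01],
    [0, 0, 0.01],
    [0, 0, 0.01],
    [0, 0, 0.01],
  ],
  jaw=[1, 1, 1, 1, 1],
)

```text
time_s: 7.68
eef_pos: [0.5296, 0.0194, 0.0897]
eef_rot: [-0.004, 0.756, 0.655, -0.003]
wrist_force: [-0.6, -1.0, 0.9]
opening: 1.002
grasp_force: 0.0
```

Request:
arm_command(
  dp=[
    [0, 0, 0],
  ],
  turn=[
    [0, 0, 0],
  ],
  jaw=[1],
)

```text
time_s: 7.8
eef_pos: [0.534, 0.0183, 0.0947]
eef_rot: [0.001, 0.756, 0.655, 0.001]
wrist_force: [0.1, -0.5, -0.1]
opening: 0.997
grasp_force: 0.0
```

```bash
python3 - <<'E'
from h import *
move([.532,.0139,.094],-8.5)
c=cam("wrist");print(proj(c,[[.5317,.0139,.131]]))
cv2.imwrite("pics/w3.png",camera("wrist"))
E
```

```text
t 7.8 pos [0.534  0.0183 0.0947] yaw -8.22 dp [-0.019 -0.005  0.003] mm [-4.7 -1.3  0.7] turn [ 0.003 -0.     0.009] q [-0.19  0.26  1.82  0.    1.06 -0.04] open 0.997 F [ 0.1 -0.5 -0.1] g 0.0
[[252.54677842 305.80893855]]
```

View pics/w3.png

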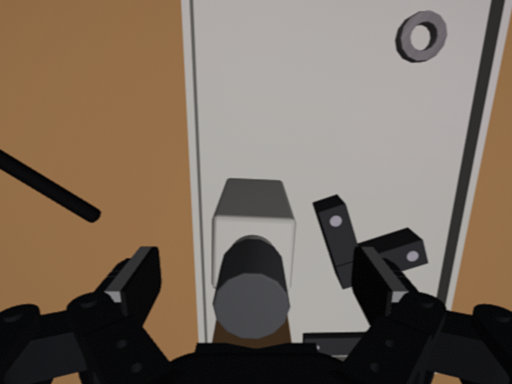

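Cap top at (252,300), 6 px above prediction → cap at y≈0.016; small nudge and close.

Request:
arm_command(
  dp=[
    [-0.01, -0.005, 0],
    [-0.01, -0.005, 0],
    [-0.01, -0.005, 0],
    [-0.01, -0.005, 0],
    [-0.01, -0.005, 0],
  ],
  turn=[
    [0, 0, 0],
    [0, 0, 0],
    [0, 0, 0],
    [0, 0, 0],
    [0, 0, 0],
  ],
  jaw=[1, 0, 0, 0, 0],
)

```text
time_s: 8.48
eef_pos: [0.5317, 0.0154, 0.0937]
eef_rot: [0.0, 0.756, 0.654, 0.0]
wrist_force: [-0.2, -0.4, 2.0]
opening: 0.334
grasp_force: 59.3
```

Request:
arm_command(
  dp=[
    [0, 0, 0],
    [0, 0, 0],
    [0, 0, 0],
  ],
  turn=[
    [0, 0, 0],
    [0, 0, 0],
    [0, 0, 0],
  ],
  jaw=[0, 0, 0],
)

```text
time_s: 8.85
eef_pos: [0.5317, 0.0154, 0.0936]
eef_rot: [0.0, 0.756, 0.654, 0.0]
wrist_force: [0.2, -1.1, 3.9]
opening: 0.338
grasp_force: 59.3
```

```bash
python3 - <<'E'
from h import *
move([.4936,.339,.094],-8.3)
E
```

```text
t 8.85 pos [0.5317 0.0154 0.0936] yaw -8.26 dp [ 1.259 -0.337 -0.002] mm [314.8 -84.2  -0.4] turn [0.001 0.    0.001] q [-0.19  0.25  1.82 -0.    1.06 -0.05] open 0.338 F [ 0.2 -1.1  3.9] g 59.3
```

Request:
arm_command(
  dp=[
    [0, 0, -0.2],
    [0.1, 0, -0.4],
    [0.35, -0.1, -0.4],
    [0.6, -0.2, -0.4],
    [0.85, -0.3, -0.4],
  ],
  turn=[
    [0, 0, 0],
    [0, 0, 0],
    [0, 0, 0],
    [0, 0, 0],
    [0, 0, 0],
  ],
  jaw=[0, 0, 0, 0, 0],
)

```text
time_s: 9.48
eef_pos: [0.4896, 0.224, 0.1925]
eef_rot: [-0.0, 0.756, 0.654, -0.001]
wrist_force: [1.1, -0.2, -1.7]
opening: 0.332
grasp_force: 60.0
```

Request:
arm_command(
  dp=[
    [0.2, -0.03, 0],
    [0.4, -0.03, 0],
    [0.41, -0.03, 0.15],
    [0.41, -0.03, 0.33],
    [0.41, -0.03, 0.36],
  ],
  turn=[
    [0, 0, 0],
    [0, 0, 0],
    [0, 0, 0],
    [0, 0, 0],
    [0, 0, 0],
  ],
  jaw=[0, 0, 0, 0, 0],
)

```text
time_s: 10.1
eef_pos: [0.4946, 0.3238, 0.0987]
eef_rot: [-0.002, 0.756, 0.654, -0.004]
wrist_force: [-0.9, -0.2, -2.0]
opening: 0.336
grasp_force: 59.7
```

Request:
arm_command(
  dp=[
    [0, 0, 0.02],
    [0, 0, 0.04],
    [0, 0, 0.04],
  ],
  turn=[
    [0, 0, 0],
    [0, 0, 0],
    [0, 0, 0],
  ],
  jaw=[0, 0, 0],
)

```text
time_s: 10.48
eef_pos: [0.499, 0.3251, 0.0943]
eef_rot: [0.0, 0.756, 0.654, 0.001]
wrist_force: [0.1, -0.3, -1.3]
opening: 0.332
grasp_force: 59.7
```

```bash
python3 - <<'E'
from h import *
move([.4936,.339,.0926],-8.3)
E
```

```text
t 10.47 pos [0.499  0.3251 0.0943] yaw -8.28 dp [ 0.052 -0.029  0.007] mm [13.  -7.3  1.7] turn [ 0.003 -0.002  0.001] q [0.38 0.38 1.66 0.   1.1  0.52] open 0.332 F [ 0.1 -0.3 -1.3] g 59.7
```

Request:
arm_command(
  dp=[
    [0, -0.015, 0],
    [0, -0.015, 0.009],
    [0, -0.015, 0.009],
  ],
  turn=[
    [0, 0, 0],
    [0, 0, 0],
    [0, 0, 0],
  ],
  jaw=[0, 0, 0],
)

```text
time_s: 10.85
eef_pos: [0.495, 0.326, 0.0927]
eef_rot: [0.0, 0.756, 0.654, 0.001]
wrist_force: [-2.0, -0.7, 7.2]
opening: 0.336
grasp_force: 60.8
```

```bash
python3 - <<'E'
from h import *
move([.4936,.339,.0926],-8.3)
E
```

```text
t 10.85 pos [0.495  0.326  0.0927] yaw -8.25 dp [ 0.051 -0.013  0.   ] mm [12.7 -3.2  0.1] turn [ 0.002 -0.002  0.002] q [0.38 0.38 1.67 0.   1.1  0.53] open 0.336 F [-2.  -0.7  7.2] g 60.8
```

Contact (7 N). Release partly, lift, go to the carton.

Request:
arm_command(
  dp=[
    [0, 0, 0],
    [0, 0, 0],
    [0, 0, 0],
    [0, 0, -0.2],
    [0, 0, -0.36],
  ],
  turn=[
    [0, 0, 0],
    [0, 0, 0],
    [0, 0, 0],
    [0, 0, 0],
    [0, 0, 0],
  ],
  jaw=[0.65, 0.65, 0.65, 0.65, 0.65],
)

```text
time_s: 11.48
eef_pos: [0.4946, 0.3255, 0.1821]
eef_rot: [-0.0, 0.756, 0.654, -0.0]
wrist_force: [-0.8, 0.9, 0.5]
opening: 0.652
grasp_force: 0.0
```

Request:
arm_command(
  dp=[
    [-0.25, 0.05, 0],
    [-0.5, 0.1, 0],
    [-0.75, 0.15, 0],
    [-1, 0.2, 0],
    [-1, 0.2, 0],
  ],
  turn=[
    [0, 0, 0],
    [0, 0, 0],
    [0, 0, 0],
    [0, 0, 0],
    [0, 0, 0],
  ],
  jaw=[1, 1, 1, 1, 1],
)

```text
time_s: 12.1
eef_pos: [0.5085, 0.0672, 0.1812]
eef_rot: [0.0, 0.758, 0.652, -0.0]
wrist_force: [0.4, 0.8, 0.3]
opening: 1.002
grasp_force: 0.0
```

```bash
python3 - <<'E'
from h import *
move([.5225,-.047,.075],-8.3)
E
```

```text
t 12.1 pos [0.5085 0.0672 0.1812] yaw -8.59 dp [-0.443  0.123  0.425] mm [-110.8   30.8  106.3] turn [ 0.001  0.001 -0.01 ] q [-0.1   0.09  1.81 -0.    1.24  0.05] open 1.002 F [0.4 0.8 0.3] g 0.0
```

Request:
arm_command(
  dp=[
    [-0.25, 0.06, 0],
    [-0.44, 0.12, 0],
    [-0.44, 0.12, 0.1],
    [-0.44, 0.12, 0.34],
    [-0.44, 0.12, 0.42],
  ],
  turn=[
    [0, 0, -0.01],
    [0, 0, -0.01],
    [0, 0, -0.01],
    [0, 0, -0.01],
    [0, 0, -0.01],
  ],
  jaw=[1, 1, 1, 1, 1],
)

```text
time_s: 12.72
eef_pos: [0.5196, -0.0406, 0.0724]
eef_rot: [-0.003, 0.754, 0.656, -0.001]
wrist_force: [-1.0, -0.0, 1.0]
opening: 0.999
grasp_force: 0.0
```

Request:
arm_command(
  dp=[
    [0, 0, 0],
    [0, 0, 0],
  ],
  turn=[
    [0, 0, 0],
    [0, 0, 0],
  ],
  jaw=[1, 1],
)

```text
time_s: 12.98
eef_pos: [0.5231, -0.0418, 0.0772]
eef_rot: [0.001, 0.754, 0.657, 0.001]
wrist_force: [0.3, 0.3, 1.0]
opening: 1.002
grasp_force: 0.0
```

```bash
python3 - <<'E'
from h import *
move([.5225,-.047,.075],-8.3)
c=cam("wrist");print(proj(c,[[.5225,-.0476,.125]]))
cv2.imwrite("pics/w4.png",camera("wrist"))
E
```

```text
t 12.97 pos [ 0.5231 -0.0418  0.0772] yaw -7.92 dp [-0.021  0.001  0.009] mm [-5.2  0.1  2.2] turn [0.003 0.    0.013] q [-0.31  0.27  1.85  0.    1.02 -0.17] open 1.002 F [0.3 0.3 1. ] g 0.0
[[257.69399251 329.13985943]]
```

View pics/w4.png

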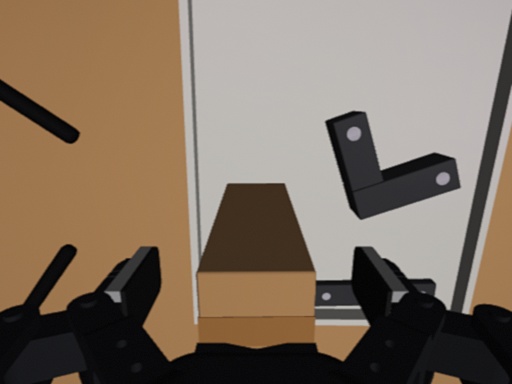

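Carton is square with the fingers (top face u 199–314, mid 257). Nudge −5 mm, close.

Request:
arm_command(
  dp=[
    [-0.02, 0, 0],
    [-0.02, 0, 0],
    [-0.02, 0, 0],
    [-0.02, 0, 0],
    [-0.02, 0, 0],
  ],
  turn=[
    [0, 0, 0],
    [0, 0, 0],
    [0, 0, 0],
    [0, 0, 0],
    [0, 0, 0],
  ],
  jaw=[1, 0, 0, 0, 0],
)

```text
time_s: 13.65
eef_pos: [0.5217, -0.0473, 0.0764]
eef_rot: [0.0, 0.755, 0.656, 0.0]
wrist_force: [-0.3, -0.1, 3.0]
opening: 0.464
grasp_force: 60.6
```

Request:
arm_command(
  dp=[
    [0, 0, 0],
    [0, 0, 0],
  ],
  turn=[
    [0, 0, 0],
    [0, 0, 0],
  ],
  jaw=[0, 0],
)

```text
time_s: 13.9
eef_pos: [0.5217, -0.0473, 0.0764]
eef_rot: [0.0, 0.754, 0.656, 0.0]
wrist_force: [0.9, -0.8, 3.7]
opening: 0.463
grasp_force: 60.8
```

```bash
python3 - <<'E'
from h import *
move([.404,.340,.076],-8)
E
```

```text
t 13.9 pos [ 0.5217 -0.0473  0.0764] yaw -7.96 dp [ 1.469e+00 -6.810e-01  1.000e-03] mm [ 3.672e+02 -1.702e+02  2.000e-01] turn [0.002 0.    0.001] q [-0.32  0.27  1.85 -0.    1.02 -0.18] open 0.463 F [ 0.9 -0.8  3.7] g 60.8
```

Request:
arm_command(
  dp=[
    [0, 0, -0.2],
    [0.1, -0.1, -0.4],
    [0.3, -0.25, -0.5],
    [0.5, -0.4, -0.5],
    [0.7, -0.52, -0.5],
  ],
  turn=[
    [0, 0, 0],
    [0, 0, 0],
    [0, 0, 0],
    [0, 0, 0],
    [0, 0, 0],
  ],
  jaw=[0, 0, 0, 0, 0],
)

```text
time_s: 14.52
eef_pos: [0.4153, 0.1452, 0.2008]
eef_rot: [-0.0, 0.755, 0.656, -0.0]
wrist_force: [0.2, 0.2, -1.1]
opening: 0.461
grasp_force: 61.3
```

Request:
arm_command(
  dp=[
    [0.2, -0.1, 0],
    [0.4, -0.16, 0],
    [0.6, -0.16, 0],
    [0.77, -0.16, 0],
    [0.77, -0.16, 0.1],
  ],
  turn=[
    [0, 0, 0],
    [0, 0, 0],
    [0, 0, 0],
    [0, 0, 0],
    [0, 0, 0],
  ],
  jaw=[0, 0, 0, 0, 0],
)

```text
time_s: 15.15
eef_pos: [0.4046, 0.3432, 0.1767]
eef_rot: [0.0, 0.753, 0.658, 0.002]
wrist_force: [0.0, -0.9, -1.9]
opening: 0.462
grasp_force: 61.3
```

```bash
python3 - <<'E'
from h import *
move([.404,.340,.076],-8)
E
```

```text
t 15.15 pos [0.4046 0.3432 0.1767] yaw -7.76 dp [-0.014 -0.002  0.403] mm [ -3.5  -0.4 100.7] turn [ 0.004 -0.005  0.008] q [0.48 0.14 1.77 0.   1.23 0.61] open 0.462 F [ 0.  -0.9 -1.9] g 61.3
```

Request:
arm_command(
  dp=[
    [0, 0, 0.2],
    [0, 0, 0.38],
    [0, 0, 0.38],
    [0, 0, 0.38],
  ],
  turn=[
    [0, 0, 0],
    [0, 0, 0],
    [0, 0, 0],
    [0, 0, 0],
  ],
  jaw=[0, 0, 0, 0],
)

```text
time_s: 15.65
eef_pos: [0.4036, 0.34, 0.0811]
eef_rot: [-0.0, 0.755, 0.656, -0.001]
wrist_force: [0.2, 0.3, -2.2]
opening: 0.459
grasp_force: 61.4
```

```bash
python3 - <<'E'
from h import *
move([.404,.340,.0754],-8)
E
```

```text
t 15.65 pos [0.4036 0.34   0.0811] yaw -7.96 dp [0.    0.002 0.023] mm [0.1 0.4 5.7] turn [-0.002  0.001  0.001] q [0.47 0.27 1.84 0.   1.04 0.61] open 0.459 F [ 0.2  0.3 -2.2] g 61.4
```

Request:
arm_command(
  dp=[
    [0, 0, 0.015],
    [0, 0, 0.024],
    [0, 0, 0.024],
  ],
  turn=[
    [0, 0, 0],
    [0, 0, 0],
    [0, 0, 0],
  ],
  jaw=[0, 0, 0],
)

```text
time_s: 16.02
eef_pos: [0.404, 0.3401, 0.0752]
eef_rot: [0.0, 0.754, 0.656, 0.0]
wrist_force: [0.6, 0.7, -2.2]
opening: 0.462
grasp_force: 61.4
```

```bash
python3 - <<'E'
from h import *
move([.404,.340,.0754],-8)
E
```

```text
t 16.02 pos [0.404  0.3401 0.0752] yaw -7.96 dp [-0.     0.    -0.001] mm [-0.1  0.1 -0.2] turn [ 0.    -0.     0.001] q [ 0.47  0.28  1.84 -0.    1.02  0.61] open 0.462 F [ 0.6  0.7 -2.2] g 61.4
```

Request:
arm_command(
  dp=[
    [0, 0, 0.005],
    [0, 0, 0.005],
  ],
  turn=[
    [0, 0, 0],
    [0, 0, 0],
  ],
  jaw=[0, 0],
)

```text
time_s: 16.27
eef_pos: [0.4043, 0.3403, 0.0744]
eef_rot: [0.0, 0.755, 0.656, 0.0]
wrist_force: [-1.6, 0.0, 3.8]
opening: 0.459
grasp_force: 61.7
```

Contact. Release, lift, then move to a look-down pose between insert and bracket.

Request:
arm_command(
  dp=[
    [0, 0, 0],
    [0, 0, 0],
    [0, 0, 0],
    [0, 0, -0.2],
    [0, 0, -0.4],
  ],
  turn=[
    [0, 0, 0],
    [0, 0, 0],
    [0, 0, 0],
    [0, 0, 0],
    [0, 0, 0],
  ],
  jaw=[0.75, 0.75, 0.75, 0.75, 0.75],
)

```text
time_s: 16.9
eef_pos: [0.4034, 0.3398, 0.1743]
eef_rot: [-0.0, 0.755, 0.656, -0.001]
wrist_force: [1.1, -0.1, 0.9]
opening: 0.747
grasp_force: 0.0
```

Request:
arm_command(
  dp=[
    [-0.2, 0, -0.2],
    [-0.4, 0, -0.4],
    [-0.6, 0.1, -0.6],
    [-0.8, 0.25, -0.8],
    [-1, 0.35, -0.8],
  ],
  turn=[
    [0, 0, 0],
    [0, 0, 0],
    [0, 0, 0],
    [0, 0, 0],
    [0, 0, 0],
  ],
  jaw=[1, 1, 1, 1, 1],
)

```text
time_s: 17.52
eef_pos: [0.4458, 0.1082, 0.3669]
eef_rot: [0.002, 0.754, 0.657, 0.002]
wrist_force: [2.0, -0.3, -1.6]
opening: 0.999
grasp_force: 0.0
```

Request:
arm_command(
  dp=[
    [-0.2, 0.1, 0],
    [-0.4, 0.2, 0],
    [-0.6, 0.3, 0],
    [-0.8, 0.4, 0],
    [-0.85, 0.45, 0],
  ],
  turn=[
    [0, 0, 0],
    [0, 0, 0],
    [0, 0, 0],
    [0, 0, 0],
    [0, 0, 0],
  ],
  jaw=[1, 1, 1, 1, 1],
)

```text
time_s: 18.15
eef_pos: [0.5271, -0.1198, 0.3632]
eef_rot: [-0.0, 0.756, 0.655, -0.0]
wrist_force: [-0.1, -0.2, -0.6]
opening: 0.998
grasp_force: 0.0
```

Request:
arm_command(
  dp=[
    [0, 0, 0],
    [0, 0, 0],
  ],
  turn=[
    [0, 0, 0],
    [0, 0, 0],
  ],
  jaw=[1, 1],
)

```text
time_s: 18.4
eef_pos: [0.5266, -0.1154, 0.3639]
eef_rot: [-0.0, 0.754, 0.657, 0.0]
wrist_force: [0.8, 0.0, 0.1]
opening: 0.999
grasp_force: 0.0
```

```bash
python3 - <<'E'
from h import *
import pickle
move([.55,-.13,.38],-8)
c=cam("wrist");pickle.dump(c,open("c5.pkl","wb"));print(proj(c,[[.49,-.328,.012],[.6126,-.0134,.029]]))
im=camera("wrist");cv2.imwrite("pics/w5.png",im)
cv2.imwrite("pics/w5b.png",cv2.resize(im,(800,600),interpolation=cv2.INTER_CUBIC))
E
```

```text
t 18.4 pos [ 0.5266 -0.1154  0.3639] yaw -7.89 dp [-0.045  0.101 -0.065] mm [-11.2  25.2 -16.2] turn [-0.001 -0.001  0.004] q [-0.44  0.02  1.52  0.    1.6  -0.3 ] open 0.999 F [0.8 0.  0.1] g 0.0
[[252.02145693 273.95149518]
 [307.71346514  67.91165569]]
```

View pics/w5b.png

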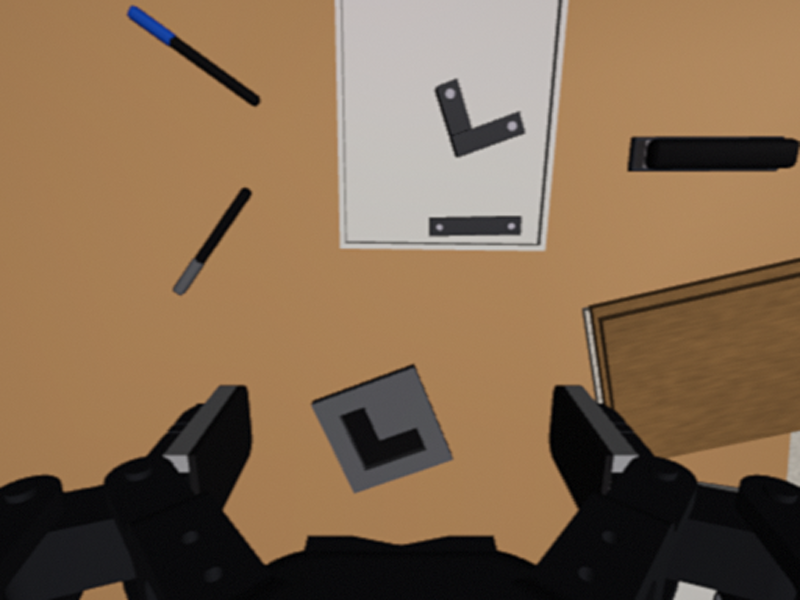

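Both visible: bracket L (corner ~(458,155)), insert pocket L same way round (corner ~(366,468)), nearly the same yaw. Zoom both.

```bash
python3 - <<'E'
import cv2,numpy as np
im=cv2.imread("pics/w5.png")
z=lambda x,y:cv2.resize(im[y:y+100,x:x+100],(400,400),interpolation=cv2.INTER_CUBIC)
a,b=z(265,25),cv2.convertScaleAbs(z(195,225),alpha=1.6)
cv2.imwrite("pics/w5c.png",np.hstack([a,b]))
E
```

```text
(no output)
```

View pics/w5c.png

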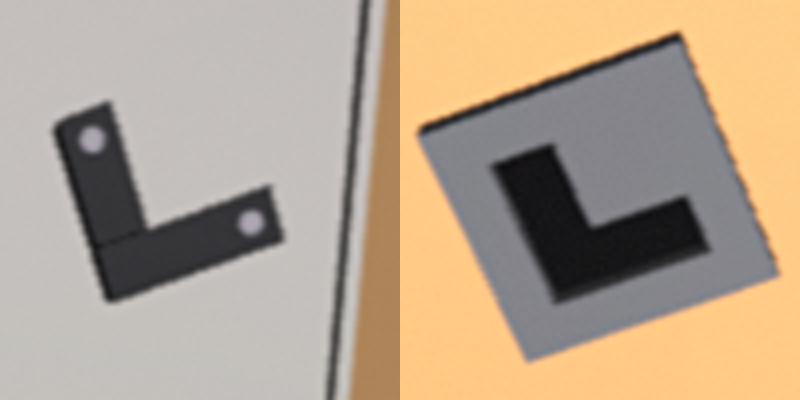

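```bash
python3 - <<'E'
from h import *
import pickle
c=pickle.load(open("c5.pkl","rb"))
def fit(px,x0,y0,z,M,n):
    P=back(c,[(x0+(u+.5)/4-.5,y0+(v+.5)/4-.5) for u,v in px],z)[:,:2]
    A,_=cv2.estimateAffinePartial2D(np.float32(M),np.float32(P*1000),ransacReprojThreshold=50)
    res=np.array(M)@A[:,:2].T+A[:,2]-P*1000
    print(n,"centre",A[:,2].round(1),"yaw",np.degrees(np.arctan2(A[1,0],A[0,0])).round(2),"scale",np.hypot(A[0,0],A[1,0]).round(3),"res",res.round(1).tolist())
L=lambda h,i:[(-h,-h),(h,-h),(h,i),(i,i),(i,h),(-h,h)]
fit([(114,299),(284,241),(270,187),(148,229),(110,102),(60,125)],265,25,.029,L(32,-12),"bracket")
fit([(157,303),(309,249),(286,197),(194,227),(153,146),(91,165)],195,225,.012,L(37,-7),"pocket")
fit([(129,361),(379,273),(281,35),(20,130)],195,225,.012,[(-60,-60),(60,-60),(60,60),(-60,60)],"insert")
E
```

```text
bracket centre [612.3 -16.5] yaw 11.37 scale 0.971 res [[-0.3, -1.0], [-0.3, 0.0], [-0.6, 0.7], [0.7, 0.2], [1.0, -0.4], [-0.4, 0.6]]
pocket centre [ 477.3 -332. ] yaw 13.67 scale 0.967 res [[-0.2, -0.1], [-0.0, -0.7], [-0.3, 1.1], [-0.5, -0.1], [0.9, 0.7], [0.1, -1.0]]
insert centre [ 478.  -329.4] yaw 13.5 scale 0.996 res [[-0.3, 1.3], [0.8, 0.1], [0.6, -0.6], [-1.1, -0.8]]
```

```bash
python3 -c "
from h import *
move([.5897,-.014,.114],11.4)"
```

```text
t 18.45 pos [ 0.5266 -0.1152  0.3641] yaw -7.86 dp [0.435 0.195 1.   ] mm [108.8  48.7 250.1] turn [ 0.    -0.001 -0.642] q [-0.44  0.02  1.52  0.    1.6  -0.3 ] open 1.0 F [ 0.3 -0.4  0.4] g 0.0
```

Request:
arm_command(
  dp=[
    [0.1, 0.05, 0.22],
    [0.2, 0.1, 0.44],
    [0.3, 0.15, 0.66],
    [0.4, 0.18, 0.88],
    [0.435, 0.195, 1],
  ],
  turn=[
    [0, 0, -0.3],
    [0, 0, -0.64],
    [0, 0, -0.64],
    [0, 0, -0.64],
    [0, 0, -0.64],
  ],
  jaw=[1, 1, 1, 0.8, 0.7],
)

```text
time_s: 19.08
eef_pos: [0.5884, -0.0124, 0.1109]
eef_rot: [-0.002, 0.633, 0.774, -0.001]
wrist_force: [0.5, 0.3, -0.3]
opening: 0.706
grasp_force: 0.0
```

Request:
arm_command(
  dp=[
    [0, 0, 0],
    [0, 0, 0],
  ],
  turn=[
    [0, 0, 0],
    [0, 0, 0],
  ],
  jaw=[0.7, 0.7],
)

```text
time_s: 19.32
eef_pos: [0.591, -0.0156, 0.1158]
eef_rot: [0.001, 0.634, 0.773, 0.001]
wrist_force: [0.2, -0.0, -0.2]
opening: 0.701
grasp_force: 0.0
```

```bash
python3 - <<'E'
from h import *
move([.5897,-.014,.014],11.4)
c=cam("wrist");th=np.radians(11.4)
Rm=np.array([[np.cos(th),-np.sin(th)],[np.sin(th),np.cos(th)]])
L=np.array([(-32,-32),(32,-32),(32,-12),(-12,-12),(-12,32),(-32,32)])/1e3
X=np.c_[L@Rm.T+[.6123,-.0155],np.full(6,.029)]
im=camera("wrist");b=cv2.resize(im,None,fx=1.5,fy=1.5,interpolation=cv2.INTER_CUBIC)
cv2.polylines(b,[((proj(c,X)+.5)*1.5).round().astype(np.int32)],True,(0,255,0),1)
cv2.imwrite("pics/w6.png",b)
E
```

```text
t 19.32 pos [ 0.591  -0.0156  0.1158] yaw 11.3 dp [ 0.008 -0.005  0.407] mm [  2.   -1.2 101.8] turn [ 0.004  0.002 -0.003] q [-0.23  0.34  1.66 -0.    1.14 -0.42] open 0.701 F [ 0.2 -0.  -0.2] g 0.0
```

View pics/w6.png

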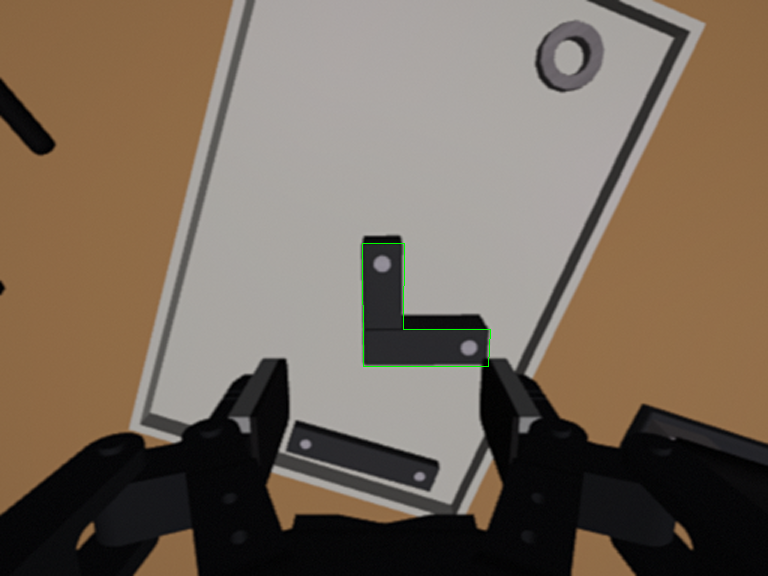

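The overlay matches the bracket to about 1 px. Descend and grip the y-leg.

Request:
arm_command(
  dp=[
    [0, 0, 0.2],
    [0, 0, 0.35],
    [0, 0, 0.4],
    [0, 0, 0.4],
    [0, 0, 0.4],
  ],
  turn=[
    [0, 0, 0],
    [0, 0, 0],
    [0, 0, 0],
    [0, 0, 0],
    [0, 0, 0],
  ],
  jaw=[0.7, 0.7, 0.7, 0.7, 0.7],
)

```text
time_s: 20.0
eef_pos: [0.592, -0.0164, 0.0161]
eef_rot: [0.002, 0.635, 0.773, 0.001]
wrist_force: [-0.7, -0.0, 0.4]
opening: 0.698
grasp_force: 0.0
```

Request:
arm_command(
  dp=[
    [0, 0, 0],
    [0, 0, 0],
    [0, 0, 0],
    [0, 0, 0],
    [0, 0, 0],
  ],
  turn=[
    [0, 0, 0],
    [0, 0, 0],
    [0, 0, 0],
    [0, 0, 0],
    [0, 0, 0],
  ],
  jaw=[0, 0, 0, 0, 0],
)

```text
time_s: 20.62
eef_pos: [0.591, -0.0159, 0.0149]
eef_rot: [0.001, 0.634, 0.773, 0.0]
wrist_force: [-1.2, 0.2, 5.4]
opening: 0.217
grasp_force: 60.3
```

```bash
python3 - <<'E'
from h import *
move([.45,-.33,.1],13.6)
E
```

```text
t 20.62 pos [ 0.591  -0.0159  0.0149] yaw 11.24 dp [-1.122 -0.797 -0.341] mm [-280.6 -199.4  -85.2] turn [ 0.003  0.001 -0.079] q [-0.23  0.49  1.69  0.    0.96 -0.42] open 0.217 F [-1.2  0.2  5.4] g 60.3
```

```bash
python3 - <<'E'
from h import *
move([.46,-.40,.165],13.6)
E
```

```text
t 20.62 pos [ 0.591  -0.0159  0.0149] yaw 11.24 dp [-1.405 -0.812 -0.601] mm [-351.2 -203.1 -150.1] turn [ 0.003  0.001 -0.079] q [-0.23  0.49  1.69  0.    0.96 -0.42] open 0.217 F [-1.2  0.2  5.4] g 60.3
```

Request:
arm_command(
  dp=[
    [0, 0, -0.2],
    [-0.15, -0.08, -0.4],
    [-0.35, -0.2, -0.6],
    [-0.55, -0.3, -0.6],
    [-0.75, -0.45, -0.6],
  ],
  turn=[
    [0, 0, 0],
    [0, 0, 0],
    [0, 0, -0.08],
    [0, 0, -0.08],
    [0, 0, -0.08],
  ],
  jaw=[0, 0, 0, 0, 0],
)

```text
time_s: 21.25
eef_pos: [0.5196, -0.217, 0.1653]
eef_rot: [0.002, 0.618, 0.786, 0.0]
wrist_force: [0.6, -1.1, -1.7]
opening: 0.213
grasp_force: 59.5
```

```bash
python3 - <<'E'
from h import *
move([.46,-.40,.165],13.6)
E
```

```text
t 21.25 pos [ 0.5196 -0.217   0.1653] yaw 13.69 dp [-0.655 -0.405  0.002] mm [-163.7 -101.2    0.5] turn [0.004 0.005 0.003] q [-0.61  0.22  1.7  -0.    1.22 -0.85] open 0.213 F [ 0.6 -1.1 -1.7] g 59.5
```

Request:
arm_command(
  dp=[
    [-0.2, -0.12, 0],
    [-0.4, -0.25, 0],
    [-0.6, -0.38, 0],
    [-0.62, -0.38, 0],
    [-0.62, -0.38, 0],
  ],
  turn=[
    [0, 0, 0],
    [0, 0, 0],
    [0, 0, 0],
    [0, 0, 0],
    [0, 0, 0],
  ],
  jaw=[0, 0, 0, 0, 0],
)

```text
time_s: 21.88
eef_pos: [0.4633, -0.3878, 0.1631]
eef_rot: [-0.001, 0.619, 0.786, 0.0]
wrist_force: [-0.6, -0.3, -2.0]
opening: 0.215
grasp_force: 59.4
```

```bash
python3 - <<'E'
from h import *
import pickle
move([.4552,-.3325,.05],13.6)
c=cam("wrist");pickle.dump(c,open("c7.pkl","wb"));th=np.radians(13.6)
Rm=np.array([[np.cos(th),-np.sin(th)],[np.sin(th),np.cos(th)]])
L=np.array([(-37,-37),(37,-37),(37,-7),(-7,-7),(-7,37),(-37,37)])/1e3
X=np.c_[L@Rm.T+[.4775,-.331],np.full(6,.012)]
im=camera("wrist");b=cv2.resize(im,None,fx=1.5,fy=1.5,interpolation=cv2.INTER_CUBIC)
b=cv2.convertScaleAbs(b,alpha=1.5)
cv2.polylines(b,[((proj(c,X)+.5)*1.5).round().astype(np.int32)],True,(0,255,0),1)
cv2.imwrite("pics/w7.png",b)
E
```

```text
t 21.88 pos [ 0.4633 -0.3878  0.1631] yaw 13.57 dp [0.222 0.021 0.453] mm [ 55.5   5.2 113.2] turn [-0.    -0.003 -0.001] q [-0.89  0.31  1.59  0.    1.24 -1.13] open 0.215 F [-0.6 -0.3 -2. ] g 59.4
```

View pics/w7.png

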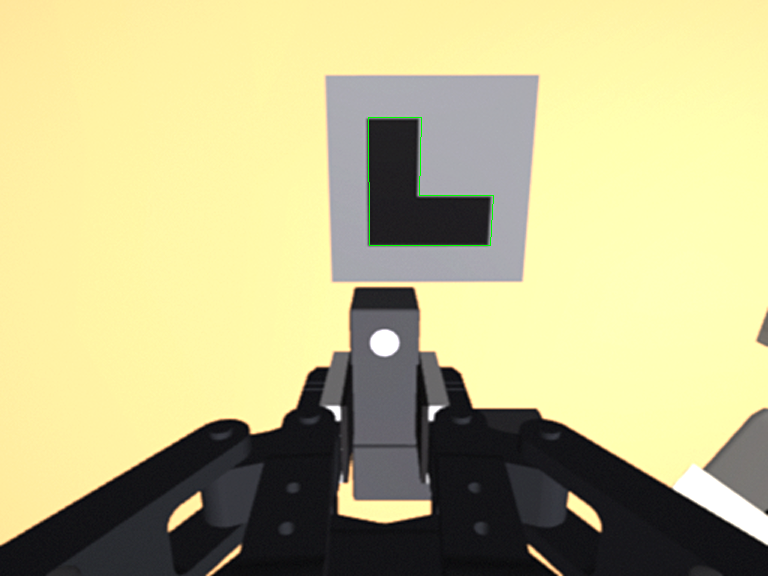

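Pocket outline overlays exactly; bracket hangs level in the grip. Check the grip offset along the leg from pixel row 308/1.5.

```bash
python3 - <<'E'
from h import *
import pickle
c=pickle.load(open("c7.pkl","rb"));o=get_obs()
P=back(c,[(385/1.5-.5,308/1.5-.5),(385/1.5-.5,345/1.5)],o["eef_pos"][2]+.0141)
print((rot(o).T@(P-o["eef_pos"]).T*1000).T.round(1))
move([.4552,-.3325,.05],13.6)
E
```

```text
[[ 27.5  -0.9 -14.1]
 [ 16.3  -0.9 -14.1]]
t 21.93 pos [ 0.4636 -0.387   0.1631] yaw 13.65 dp [0.219 0.019 0.453] mm [ 54.8   4.7 113.2] turn [-0.001 -0.003  0.002] q [-0.89  0.31  1.59  0.    1.24 -1.13] open 0.216 F [ 0.   0.1 -2.2] g 59.4
```

Request:
arm_command(
  dp=[
    [0.2, 0.02, 0],
    [0.22, 0.02, 0.1],
    [0.22, 0.02, 0.3],
    [0.22, 0.02, 0.45],
    [0.22, 0.02, 0.45],
  ],
  turn=[
    [0, 0, 0],
    [0, 0, 0],
    [0, 0, 0],
    [0, 0, 0],
    [0, 0, 0],
  ],
  jaw=[0, 0, 0, 0, 0],
)

```text
time_s: 22.55
eef_pos: [0.454, -0.3294, 0.0482]
eef_rot: [-0.004, 0.617, 0.787, 0.001]
wrist_force: [-0.5, -0.9, -1.6]
opening: 0.217
grasp_force: 59.3
```

Request:
arm_command(
  dp=[
    [0, 0, 0],
    [0, 0, 0],
    [0, 0, 0],
  ],
  turn=[
    [0, 0, 0],
    [0, 0, 0],
    [0, 0, 0],
  ],
  jaw=[0, 0, 0],
)

```text
time_s: 22.92
eef_pos: [0.4563, -0.3342, 0.0528]
eef_rot: [0.001, 0.618, 0.786, -0.0]
wrist_force: [0.5, 0.1, -1.2]
opening: 0.217
grasp_force: 59.4
```

```bash
python3 - <<'E'
from h import *
move([.4551,-.3322,.016],13.6)
E
```

```text
t 22.93 pos [ 0.4563 -0.3342  0.0528] yaw 13.64 dp [ 0.009 -0.003  0.147] mm [ 2.3 -0.8 36.8] turn [0.003 0.005 0.001] q [-0.84  0.38  1.75  0.    1.   -1.08] open 0.217 F [ 0.5  0.1 -1.2] g 59.4
```

Request:
arm_command(
  dp=[
    [0.008, -0.003, 0.05],
    [0.008, -0.003, 0.1],
    [0.008, -0.003, 0.145],
    [0.008, -0.003, 0.145],
    [0.008, -0.003, 0.145],
  ],
  turn=[
    [0, 0, 0],
    [0, 0, 0],
    [0, 0, 0],
    [0, 0, 0],
    [0, 0, 0],
  ],
  jaw=[0, 0, 0, 0, 0],
)

```text
time_s: 23.55
eef_pos: [0.454, -0.3315, 0.0142]
eef_rot: [-0.0, 0.618, 0.786, 0.0]
wrist_force: [0.6, -1.0, -2.0]
opening: 0.215
grasp_force: 60.6
```

```bash
python3 - <<'E'
from h import *
move([.4551,-.3322,.0145],13.6)
E
```

```text
t 23.55 pos [ 0.454  -0.3315  0.0142] yaw 13.63 dp [-0.004  0.003 -0.001] mm [-1.   0.9 -0.3] turn [-0.001 -0.002  0.001] q [-0.84  0.44  1.77 -0.    0.93 -1.08] open 0.215 F [ 0.6 -1.  -2. ] g 60.6
```

In the pocket with no lateral force. Release and lift away for a check.

Request:
arm_command(
  dp=[
    [0, 0.003, 0],
    [0, 0.003, 0],
    [0, 0.003, 0],
    [0, 0.003, -0.2],
    [0, 0.003, -0.45],
  ],
  turn=[
    [0, 0, 0],
    [0, 0, 0],
    [0, 0, 0],
    [0, 0, 0],
    [0, 0, 0],
  ],
  jaw=[0, 0.5, 0.5, 0.5, 0.5],
)

```text
time_s: 24.18
eef_pos: [0.4541, -0.3306, 0.1273]
eef_rot: [-0.002, 0.618, 0.786, 0.0]
wrist_force: [0.6, -0.5, 0.8]
opening: 0.498
grasp_force: 0.0
```

Request:
arm_command(
  dp=[
    [-0.2, 0, -0.15],
    [-0.2, 0, -0.15],
    [-0.2, 0, -0.15],
  ],
  turn=[
    [0, 0, 0],
    [0, 0, 0],
    [0, 0, 0],
  ],
  jaw=[0.5, 0.5, 0.5],
)

```text
time_s: 24.55
eef_pos: [0.4663, -0.3796, 0.1643]
eef_rot: [-0.001, 0.618, 0.786, 0.0]
wrist_force: [0.3, 0.8, 0.5]
opening: 0.505
grasp_force: 0.0
```

```bash
python3 - <<'E'
from h import *
move([.5217,-.0473,.0764],-8)
c=cam("wrist");th=np.radians(13.6)
Rm=np.array([[np.cos(th),-np.sin(th)],[np.sin(th),np.cos(th)]])
L=lambda h,i:np.array([(-h,-h),(h,-h),(h,i),(i,i),(i,h),(-h,h)])/1e3
im=camera("wrist");b=cv2.resize(cv2.convertScaleAbs(im,alpha=1.5),None,fx=1.5,fy=1.5,interpolation=cv2.INTER_CUBIC)
for l,z,k in((L(37,-7),.012,(0,255,0)),(L(32,-12),.028,(0,0,255))):
    X=np.c_[l@Rm.T+[.4775,-.331],np.full(6,z)]
    cv2.polylines(b,[((proj(c,X)+.5)*1.5).round().astype(np.int32)],True,k,1)
cv2.imwrite("pics/w8.png",b)
E
```

```text
t 24.55 pos [ 0.4663 -0.3796  0.1643] yaw 13.61 dp [1.239 0.528 0.353] mm [309.8 132.1  88.2] turn [-0.001 -0.002  0.72 ] q [-0.88  0.3   1.6   0.    1.24 -1.12] open 0.505 F [0.3 0.8 0.5] g 0.0
```

View pics/w8.png

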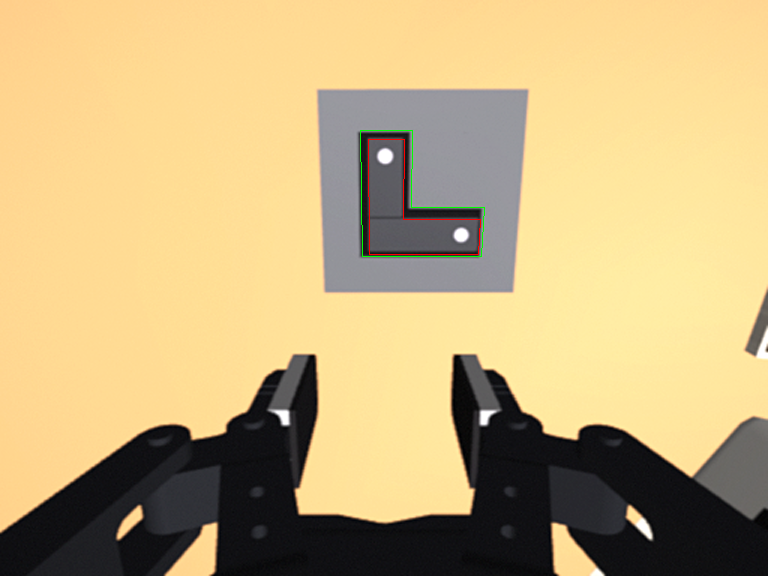

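The bracket is fully in the pocket (top outline matches at z=28 mm). Now return the carton first.

Request:
arm_command(
  dp=[
    [0.23, 0.05, -0.15],
    [0.47, 0.06, -0.2],
    [0.7, 0.06, -0.2],
    [0.94, 0.06, -0.2],
    [1, 0.06, -0.2],
  ],
  turn=[
    [0, 0, 0.3],
    [0, 0, 0.6],
    [0, 0, 0.72],
    [0, 0, 0.72],
    [0, 0, 0.72],
  ],
  jaw=[0.75, 0.75, 0.75, 0.75, 0.75],
)

```text
time_s: 25.22
eef_pos: [0.4203, -0.1295, 0.2132]
eef_rot: [-0.002, 0.753, 0.658, -0.0]
wrist_force: [0.9, -0.6, -0.7]
opening: 0.749
grasp_force: 0.0
```

```bash
python3 - <<'E'
from h import *
move([.4043,.3403,.18],-8)
E
```

```text
t 25.23 pos [ 0.4203 -0.1295  0.2132] yaw -7.75 dp [ 1.853 -0.317  0.138] mm [463.3 -79.1  34.4] turn [-0.006 -0.004  0.008] q [-0.57 -0.11  1.95  0.    1.31 -0.44] open 0.749 F [ 0.9 -0.6 -0.7] g 0.0
```

Request:
arm_command(
  dp=[
    [0.23, -0.04, 0],
    [0.46, -0.08, 0],
    [0.7, -0.12, 0],
    [0.92, -0.16, 0],
    [1, -0.16, 0],
  ],
  turn=[
    [0, 0, 0],
    [0, 0, 0],
    [0, 0, 0],
    [0, 0, 0],
    [0, 0, 0],
  ],
  jaw=[0.75, 0.75, 0.75, 0.75, 0.75],
)

```text
time_s: 25.85
eef_pos: [0.4163, 0.122, 0.2139]
eef_rot: [-0.001, 0.753, 0.658, -0.001]
wrist_force: [0.2, -0.1, -0.6]
opening: 0.747
grasp_force: 0.0
```

```bash
python3 - <<'E'
from h import *
move([.4043,.3403,.17],-8)
E
```

```text
t 25.85 pos [0.4163 0.122  0.2139] yaw -7.76 dp [ 0.859 -0.165  0.176] mm [214.6 -41.3  44. ] turn [-0.004  0.     0.008] q [ 0.01 -0.13  1.96  0.    1.31  0.15] open 0.747 F [ 0.2 -0.1 -0.6] g 0.0
```

Request:
arm_command(
  dp=[
    [0.23, -0.05, 0],
    [0.46, -0.1, 0],
    [0.7, -0.16, 0.1],
    [0.85, -0.165, 0.17],
    [0.85, -0.165, 0.17],
  ],
  turn=[
    [0, 0, 0.008],
    [0, 0, 0.008],
    [0, 0, 0.008],
    [0, 0, 0.008],
    [0, 0, 0.008],
  ],
  jaw=[0.75, 0.75, 0.75, 0.75, 0.75],
)

```text
time_s: 26.48
eef_pos: [0.4041, 0.3369, 0.1691]
eef_rot: [-0.001, 0.755, 0.656, -0.003]
wrist_force: [-0.4, -0.1, 0.1]
opening: 0.746
grasp_force: 0.0
```

Request:
arm_command(
  dp=[
    [0, 0, 0],
    [0, 0, 0],
  ],
  turn=[
    [0, 0, 0],
    [0, 0, 0],
  ],
  jaw=[0.75, 0.75],
)

```text
time_s: 26.72
eef_pos: [0.4066, 0.3347, 0.1728]
eef_rot: [0.0, 0.756, 0.654, 0.0]
wrist_force: [-0.2, -0.4, 1.1]
opening: 0.748
grasp_force: 0.0
```

```bash
python3 - <<'E'
from h import *
move([.4043,.3403,.0744],-8)
E
```

```text
t 26.73 pos [0.4066 0.3347 0.1728] yaw -8.28 dp [ 0.021 -0.012  0.394] mm [ 5.2 -3.1 98.4] turn [ 0.001 -0.    -0.009] q [ 0.46  0.13  1.78 -0.    1.22  0.61] open 0.748 F [-0.2 -0.4  1.1] g 0.0
```

Request:
arm_command(
  dp=[
    [0.02, -0.008, 0.15],
    [0.02, -0.008, 0.3],
    [0.02, -0.008, 0.39],
    [0.02, -0.008, 0.39],
    [0.02, -0.008, 0.39],
  ],
  turn=[
    [0, 0, 0],
    [0, 0, 0],
    [0, 0, 0],
    [0, 0, 0],
    [0, 0, 0],
  ],
  jaw=[0.75, 0.75, 0.75, 0.75, 0.75],
)

```text
time_s: 27.35
eef_pos: [0.406, 0.3409, 0.0765]
eef_rot: [0.0, 0.756, 0.654, 0.001]
wrist_force: [0.2, -0.3, 1.0]
opening: 0.751
grasp_force: 0.0
```

Request:
arm_command(
  dp=[
    [0, 0, 0],
    [0, 0, 0],
  ],
  turn=[
    [0, 0, 0],
    [0, 0, 0],
  ],
  jaw=[0.75, 0.75],
)

```text
time_s: 27.6
eef_pos: [0.4055, 0.3412, 0.0761]
eef_rot: [0.0, 0.756, 0.655, 0.001]
wrist_force: [-0.8, -0.3, -0.3]
opening: 0.751
grasp_force: 0.0
```

```bash
python3 - <<'E'
from h import *
move([.4043,.3403,.0744],-8)
E
```

```text
t 27.6 pos [0.4055 0.3412 0.0761] yaw -8.21 dp [-0.004 -0.004  0.007] mm [-1.1 -1.1  1.7] turn [ 0.003 -0.002 -0.007] q [0.48 0.28 1.84 0.   1.02 0.62] open 0.751 F [-0.8 -0.3 -0.3] g 0.0
```

Request:
arm_command(
  dp=[
    [-0.004, -0.004, 0.006],
    [-0.004, -0.004, 0.006],
    [-0.004, -0.004, 0.006],
    [-0.004, -0.004, 0.006],
    [-0.004, -0.004, 0.006],
  ],
  turn=[
    [0, 0, -0.007],
    [0, 0, -0.007],
    [0, 0, -0.007],
    [0, 0, -0.007],
    [0, 0, -0.007],
  ],
  jaw=[0.75, 0, 0, 0, 0],
)

```text
time_s: 28.22
eef_pos: [0.4039, 0.3401, 0.0736]
eef_rot: [0.0, 0.755, 0.656, 0.0]
wrist_force: [1.4, -0.1, 0.2]
opening: 0.458
grasp_force: 60.4
```

```bash
python3 - <<'E'
from h import *
move([.5217,-.0473,.0764],-8)
E
```

```text
t 28.23 pos [0.4039 0.3401 0.0736] yaw -7.99 dp [-1.469  0.682 -0.011] mm [-367.3  170.5   -2.8] turn [ 0.001 -0.     0.   ] q [ 0.47  0.28  1.84 -0.    1.02  0.61] open 0.458 F [ 1.4 -0.1  0.2] g 60.4
```

Request:
arm_command(
  dp=[
    [0, 0, -0.2],
    [-0.1, 0, -0.4],
    [-0.33, 0, -0.5],
    [-0.55, 0.05, -0.5],
    [-0.78, 0.12, -0.5],
  ],
  turn=[
    [0, 0, 0],
    [0, 0, 0],
    [0, 0, 0],
    [0, 0, 0],
    [0, 0, 0],
  ],
  jaw=[0, 0, 0, 0, 0],
)

```text
time_s: 28.85
eef_pos: [0.4057, 0.1415, 0.1987]
eef_rot: [0.0, 0.754, 0.657, 0.0]
wrist_force: [1.1, -0.9, -1.4]
opening: 0.46
grasp_force: 61.0
```

Request:
arm_command(
  dp=[
    [-0.15, 0.15, 0],
    [-0.35, 0.3, 0],
    [-0.52, 0.45, 0],
    [-0.69, 0.56, 0],
    [-0.69, 0.56, 0],
  ],
  turn=[
    [0, 0, 0],
    [0, 0, 0],
    [0, 0, 0],
    [0, 0, 0],
    [0, 0, 0],
  ],
  jaw=[0, 0, 0, 0, 0],
)

```text
time_s: 29.48
eef_pos: [0.5216, -0.0505, 0.1979]
eef_rot: [-0.0, 0.756, 0.654, -0.0]
wrist_force: [0.1, 0.6, -1.7]
opening: 0.461
grasp_force: 61.0
```

```bash
python3 - <<'E'
from h import *
move([.5213,-.0475,.0755],-8)
E
```

```text
t 29.48 pos [ 0.5216 -0.0505  0.1979] yaw -8.24 dp [ 0.012 -0.002  0.49 ] mm [  3.   -0.6 122.4] turn [-0.001  0.001 -0.008] q [-0.32  0.1   1.77 -0.    1.27 -0.18] open 0.461 F [ 0.1  0.6 -1.7] g 61.0
```

Request:
arm_command(
  dp=[
    [0, 0, 0.15],
    [0, 0, 0.3],
    [0, 0, 0.42],
    [0, 0, 0.45],
    [0, 0, 0.45],
  ],
  turn=[
    [0, 0, 0],
    [0, 0, 0],
    [0, 0, 0],
    [0, 0, 0],
    [0, 0, 0],
  ],
  jaw=[0, 0, 0, 0, 0],
)

```text
time_s: 30.1
eef_pos: [0.5206, -0.0469, 0.0861]
eef_rot: [-0.0, 0.754, 0.656, -0.0]
wrist_force: [0.3, 0.9, -1.5]
opening: 0.461
grasp_force: 60.9
```

Request:
arm_command(
  dp=[
    [0, 0, 0],
    [0, 0, 0],
  ],
  turn=[
    [0, 0, 0],
    [0, 0, 0],
  ],
  jaw=[0, 0],
)

```text
time_s: 30.35
eef_pos: [0.5218, -0.0477, 0.0873]
eef_rot: [0.001, 0.755, 0.656, 0.001]
wrist_force: [-0.4, -0.2, -2.7]
opening: 0.461
grasp_force: 60.9
```

```bash
python3 - <<'E'
from h import *
move([.5213,-.0475,.0755],-8)
E
```

```text
t 30.35 pos [ 0.5218 -0.0477  0.0873] yaw -7.98 dp [ 0.    -0.002  0.047] mm [ 0.1 -0.6 11.8] turn [0.004 0.001 0.001] q [-0.32  0.25  1.85  0.    1.04 -0.18] open 0.461 F [-0.4 -0.2 -2.7] g 60.9
```

Request:
arm_command(
  dp=[
    [0, -0.001, 0.02],
    [0, -0.001, 0.04],
    [0, -0.001, 0.045],
    [0, -0.001, 0.045],
  ],
  turn=[
    [0, 0, 0],
    [0, 0, 0],
    [0, 0, 0],
    [0, 0, 0],
  ],
  jaw=[0, 0, 0, 0],
)

```text
time_s: 30.85
eef_pos: [0.5205, -0.0474, 0.0746]
eef_rot: [-0.0, 0.755, 0.656, -0.0]
wrist_force: [0.2, -0.3, -1.6]
opening: 0.458
grasp_force: 61.0
```

Request:
arm_command(
  dp=[
    [0, 0.003, 0.005],
    [0, 0.003, 0.005],
    [0, 0.003, 0.005],
  ],
  turn=[
    [0, 0, 0],
    [0, 0, 0],
    [0, 0, 0],
  ],
  jaw=[0, 0, 0],
)

```text
time_s: 31.22
eef_pos: [0.5208, -0.0475, 0.0744]
eef_rot: [-0.001, 0.755, 0.656, -0.001]
wrist_force: [-4.9, 1.5, 11.8]
opening: 0.461
grasp_force: 62.0
```

Contact. Release, lift and go for the bottle.

Request:
arm_command(
  dp=[
    [0, 0, -0.003],
    [0, 0, -0.003],
    [0, 0, -0.003],
    [0, 0, -0.2],
    [0, 0, -0.43],
  ],
  turn=[
    [0, 0, 0],
    [0, 0, 0],
    [0, 0, 0],
    [0, 0, 0],
    [0, 0, 0],
  ],
  jaw=[0.7, 0.7, 0.7, 0.7, 0.7],
)

```text
time_s: 31.85
eef_pos: [0.5204, -0.0473, 0.1809]
eef_rot: [-0.001, 0.755, 0.656, -0.001]
wrist_force: [1.3, 0.1, -0.4]
opening: 0.699
grasp_force: 0.0
```

Request:
arm_command(
  dp=[
    [0.23, -0.05, 0],
    [0.46, -0.1, 0],
    [0.7, -0.15, 0],
    [0.92, -0.2, 0],
    [1, -0.2, 0],
  ],
  turn=[
    [0, 0, 0],
    [0, 0, 0],
    [0, 0, 0],
    [0, 0, 0],
    [0, 0, 0],
  ],
  jaw=[0.7, 0.65, 0.65, 0.65, 0.65],
)

```text
time_s: 32.48
eef_pos: [0.5058, 0.2098, 0.1809]
eef_rot: [-0.0, 0.754, 0.657, 0.0]
wrist_force: [-0.3, -0.8, 0.2]
opening: 0.652
grasp_force: 0.0
```

```bash
python3 - <<'E'
from h import *
move([.495,.326,.18],-8.25)
E
```

```text
t 32.48 pos [0.5058 0.2098 0.1809] yaw -7.79 dp [ 0.455 -0.106  0.004] mm [113.7 -26.5   0.9] turn [-0.    -0.001  0.015] q [0.18 0.17 1.72 0.   1.25 0.31] open 0.652 F [-0.3 -0.8  0.2] g 0.0
```

Request:
arm_command(
  dp=[
    [0.2, -0.05, 0],
    [0.4, -0.1, 0],
    [0.455, -0.106, 0],
    [0.455, -0.106, 0],
    [0.455, -0.106, 0],
  ],
  turn=[
    [0, 0, 0.01],
    [0, 0, 0.01],
    [0, 0, 0.01],
    [0, 0, 0.01],
    [0, 0, 0.01],
  ],
  jaw=[0.65, 0.65, 0.65, 0.65, 0.65],
)

```text
time_s: 33.1
eef_pos: [0.4967, 0.3217, 0.1807]
eef_rot: [0.0, 0.757, 0.654, -0.0]
wrist_force: [0.2, -0.4, 0.2]
opening: 0.647
grasp_force: 0.0
```

```bash
python3 - <<'E'
from h import *
move([.495,.326,.0927],-8.25)
E
```

```text
t 33.1 pos [0.4967 0.3217 0.1807] yaw -8.37 dp [ 0.016 -0.009  0.352] mm [ 4.  -2.2 88. ] turn [-0.     0.002 -0.004] q [ 0.37  0.27  1.61 -0.    1.27  0.52] open 0.647 F [ 0.2 -0.4  0.2] g 0.0
```

Request:
arm_command(
  dp=[
    [0.016, -0.009, 0.12],
    [0.016, -0.009, 0.25],
    [0.016, -0.009, 0.35],
    [0.016, -0.009, 0.35],
    [0.016, -0.009, 0.35],
  ],
  turn=[
    [0, 0, 0],
    [0, 0, 0],
    [0, 0, 0],
    [0, 0, 0],
    [0, 0, 0],
  ],
  jaw=[0.65, 0.65, 0.65, 0.65, 0.65],
)

```text
time_s: 33.72
eef_pos: [0.4956, 0.327, 0.0947]
eef_rot: [0.0, 0.757, 0.654, 0.001]
wrist_force: [0.0, 0.3, 0.3]
opening: 0.651
grasp_force: 0.0
```

Request:
arm_command(
  dp=[
    [0, 0, 0],
    [0, 0, 0],
  ],
  turn=[
    [0, 0, 0],
    [0, 0, 0],
  ],
  jaw=[0.65, 0.65],
)

```text
time_s: 33.98
eef_pos: [0.4953, 0.3278, 0.0947]
eef_rot: [0.0, 0.756, 0.654, 0.001]
wrist_force: [0.1, -0.1, 0.6]
opening: 0.649
grasp_force: 0.0
```

```bash
python3 - <<'E'
from h import *
move([.495,.326,.0927],-8.25)
E
```

```text
t 33.98 pos [0.4953 0.3278 0.0947] yaw -8.3 dp [-0.007 -0.     0.008] mm [-1.8 -0.   2. ] turn [ 0.003 -0.002 -0.002] q [ 0.38  0.37  1.66 -0.    1.1   0.53] open 0.649 F [ 0.1 -0.1  0.6] g 0.0
```

Request:
arm_command(
  dp=[
    [-0.006, 0, 0.006],
    [-0.006, 0, 0.006],
    [-0.006, 0, 0.006],
    [-0.006, 0, 0.006],
    [-0.006, 0, 0.006],
  ],
  turn=[
    [0, 0, 0],
    [0, 0, 0],
    [0, 0, 0],
    [0, 0, 0],
    [0, 0, 0],
  ],
  jaw=[0.65, 0, 0, 0, 0],
)

```text
time_s: 34.6
eef_pos: [0.4945, 0.3262, 0.0921]
eef_rot: [0.0, 0.756, 0.654, 0.0]
wrist_force: [0.7, -0.2, 0.9]
opening: 0.336
grasp_force: 59.1
```

```bash
python3 - <<'E'
from h import *
move([.5317,.0154,.0936],-8.25)
E
```

```text
t 34.6 pos [0.4945 0.3262 0.0921] yaw -8.29 dp [-1.209  0.326 -0.006] mm [-302.1   81.6   -1.5] turn [ 0.001 -0.    -0.001] q [ 0.38  0.38  1.67 -0.    1.1   0.53] open 0.336 F [ 0.7 -0.2  0.9] g 59.1
```

Request:
arm_command(
  dp=[
    [0, 0, -0.2],
    [-0.1, 0, -0.4],
    [-0.33, 0, -0.44],
    [-0.55, 0.05, -0.44],
    [-0.78, 0.12, -0.44],
  ],
  turn=[
    [0, 0, 0],
    [0, 0, 0],
    [0, 0, 0],
    [0, 0, 0],
    [0, 0, 0],
  ],
  jaw=[0, 0, 0, 0, 0],
)

```text
time_s: 35.22
eef_pos: [0.4952, 0.1276, 0.202]
eef_rot: [-0.0, 0.756, 0.655, -0.0]
wrist_force: [1.6, -0.2, -1.6]
opening: 0.336
grasp_force: 59.7
```

Request:
arm_command(
  dp=[
    [-0.15, 0.08, 0],
    [-0.3, 0.16, 0],
    [-0.42, 0.21, 0],
    [-0.42, 0.21, 0],
    [-0.42, 0.21, 0],
  ],
  turn=[
    [0, 0, 0],
    [0, 0, 0],
    [0, 0, 0],
    [0, 0, 0],
    [0, 0, 0],
  ],
  jaw=[0, 0, 0, 0, 0],
)

```text
time_s: 35.85
eef_pos: [0.5322, 0.0178, 0.2015]
eef_rot: [-0.001, 0.756, 0.654, -0.0]
wrist_force: [-0.5, -0.2, -1.9]
opening: 0.333
grasp_force: 59.7
```

```bash
python3 - <<'E'
from h import *
move([.5312,.0156,.1],-8.25)
E
```

```text
t 35.85 pos [0.5322 0.0178 0.2015] yaw -8.31 dp [-0.01  -0.002  0.406] mm [ -2.4  -0.5 101.5] turn [-0.003 -0.001 -0.002] q [-0.19  0.12  1.74  0.    1.28 -0.05] open 0.333 F [-0.5 -0.2 -1.9] g 59.7
```

Request:
arm_command(
  dp=[
    [-0.01, -0.002, 0.15],
    [-0.01, -0.002, 0.3],
    [-0.01, -0.002, 0.4],
    [-0.01, -0.002, 0.4],
    [-0.01, -0.002, 0.4],
  ],
  turn=[
    [0, 0, 0],
    [0, 0, 0],
    [0, 0, 0],
    [0, 0, 0],
    [0, 0, 0],
  ],
  jaw=[0, 0, 0, 0, 0],
)

```text
time_s: 36.48
eef_pos: [0.5325, 0.0155, 0.1031]
eef_rot: [0.001, 0.756, 0.655, 0.0]
wrist_force: [0.3, -0.2, -0.8]
opening: 0.336
grasp_force: 59.6
```

Request:
arm_command(
  dp=[
    [0, 0, 0],
    [0, 0, 0],
  ],
  turn=[
    [0, 0, 0],
    [0, 0, 0],
  ],
  jaw=[0, 0],
)

```text
time_s: 36.72
eef_pos: [0.5326, 0.0149, 0.1031]
eef_rot: [0.001, 0.756, 0.654, 0.001]
wrist_force: [0.1, -0.1, -2.8]
opening: 0.334
grasp_force: 59.6
```

```bash
python3 - <<'E'
from h import *
move([.5312,.0156,.093],-8.25)
E
```

```text
t 36.73 pos [0.5326 0.0149 0.1031] yaw -8.28 dp [ 0.002 -0.006  0.04 ] mm [ 0.5 -1.5 10.1] turn [ 0.004  0.    -0.001] q [-0.19  0.24  1.82 -0.    1.08 -0.05] open 0.334 F [ 0.1 -0.1 -2.8] g 59.6
```

Request:
arm_command(
  dp=[
    [0.002, -0.003, 0.02],
    [0.002, -0.003, 0.033],
    [0.002, -0.003, 0.036],
    [0.002, -0.003, 0.036],
  ],
  turn=[
    [0, 0, 0],
    [0, 0, 0],
    [0, 0, 0],
    [0, 0, 0],
  ],
  jaw=[0, 0, 0, 0],
)

```text
time_s: 37.22
eef_pos: [0.5311, 0.0155, 0.093]
eef_rot: [-0.0, 0.756, 0.654, -0.0]
wrist_force: [-1.5, -0.8, 1.8]
opening: 0.336
grasp_force: 60.2
```

Request:
arm_command(
  dp=[
    [0, 0, 0],
    [0, 0, 0],
    [0, 0, 0],
    [0, 0, -0.2],
    [0, 0, -0.36],
  ],
  turn=[
    [0, 0, 0],
    [0, 0, 0],
    [0, 0, 0],
    [0, 0, 0],
    [0, 0, 0],
  ],
  jaw=[0.65, 0.65, 0.65, 0.65, 0.65],
)

```text
time_s: 37.85
eef_pos: [0.5312, 0.0155, 0.1842]
eef_rot: [-0.0, 0.756, 0.654, -0.0]
wrist_force: [0.7, -0.8, -1.0]
opening: 0.65
grasp_force: 0.0
```

Request:
arm_command(
  dp=[
    [0.23, 0, 0],
    [0.46, 0, 0],
    [0.7, 0.01, 0],
    [0.92, 0.03, 0],
    [1, 0.03, 0],
  ],
  turn=[
    [0, 0, 0],
    [0, 0, 0],
    [0, 0, 0],
    [0, 0, 0],
    [0, 0, 0],
  ],
  jaw=[0.75, 0.75, 0.75, 0.75, 0.75],
)

```text
time_s: 38.48
eef_pos: [0.5747, 0.2647, 0.1828]
eef_rot: [-0.0, 0.755, 0.655, 0.0]
wrist_force: [0.6, -0.4, -0.2]
opening: 0.748
grasp_force: 0.0
```

```bash
python3 - <<'E'
from h import *
move([.583,.329,.17],-7.96)
E
```

```text
t 38.48 pos [0.5747 0.2647 0.1828] yaw -8.13 dp [ 0.259 -0.003  0.051] mm [64.8 -0.9 12.9] turn [ 0.    -0.001 -0.006] q [0.24 0.35 1.5  0.   1.29 0.39] open 0.748 F [ 0.6 -0.4 -0.2] g 0.0
```

Request:
arm_command(
  dp=[
    [0.2, 0, 0],
    [0.26, -0.003, 0.05],
    [0.26, -0.003, 0.05],
    [0.26, -0.003, 0.2],
    [0.26, -0.003, 0.3],
  ],
  turn=[
    [0, 0, 0],
    [0, 0, 0],
    [0, 0, 0],
    [0, 0, 0],
    [0, 0, 0],
  ],
  jaw=[0.75, 0.75, 0.75, 0.75, 0.75],
)

```text
time_s: 39.1
eef_pos: [0.5829, 0.324, 0.1066]
eef_rot: [-0.0, 0.757, 0.654, -0.001]
wrist_force: [-0.8, 0.4, 0.6]
opening: 0.749
grasp_force: 0.0
```

Request:
arm_command(
  dp=[
    [0, 0, 0],
    [0, 0, 0],
  ],
  turn=[
    [0, 0, 0],
    [0, 0, 0],
  ],
  jaw=[0.75, 0.75],
)

```text
time_s: 39.35
eef_pos: [0.5842, 0.3254, 0.1093]
eef_rot: [0.0, 0.757, 0.654, 0.001]
wrist_force: [0.2, -0.2, 0.7]
opening: 0.745
grasp_force: 0.0
```

```bash
python3 - <<'E'
from h import *
move([.583,.329,.0713],-7.96)
E
```

```text
t 39.35 pos [0.5842 0.3254 0.1093] yaw -8.36 dp [ 0.014 -0.007  0.152] mm [ 3.4 -1.8 38. ] turn [ 0.003 -0.001 -0.013] q [ 0.33  0.5   1.45 -0.    1.19  0.48] open 0.745 F [ 0.2 -0.2  0.7] g 0.0
```

Request:
arm_command(
  dp=[
    [0.013, -0.004, 0.08],
    [0.013, -0.004, 0.14],
    [0.013, -0.004, 0.15],
    [0.013, -0.004, 0.15],
    [0.013, -0.004, 0.15],
  ],
  turn=[
    [0, 0, -0.01],
    [0, 0, -0.01],
    [0, 0, -0.01],
    [0, 0, -0.01],
    [0, 0, -0.01],
  ],
  jaw=[0.75, 0.75, 0.75, 0.75, 0.75],
)

```text
time_s: 39.98
eef_pos: [0.5832, 0.3298, 0.071]
eef_rot: [0.0, 0.755, 0.656, 0.0]
wrist_force: [0.9, 0.7, 0.3]
opening: 0.752
grasp_force: 0.0
```

```bash
python3 - <<'E'
from h import *
move([.583,.329,.0713],-7.96)
E
```

```text
t 39.98 pos [0.5832 0.3298 0.071 ] yaw -7.99 dp [-0.003 -0.    -0.001] mm [-0.8 -0.1 -0.3] turn [ 0.002 -0.001 -0.001] q [ 0.34  0.55  1.46 -0.    1.13  0.48] open 0.752 F [0.9 0.7 0.3] g 0.0
```

Request:
arm_command(
  dp=[
    [-0.003, 0, 0],
    [-0.003, 0, 0],
    [-0.003, 0, 0],
    [-0.003, 0, 0],
    [-0.003, 0, 0],
  ],
  turn=[
    [0, 0, 0],
    [0, 0, 0],
    [0, 0, 0],
    [0, 0, 0],
    [0, 0, 0],
  ],
  jaw=[0.75, 0, 0, 0, 0],
)

```text
time_s: 40.6
eef_pos: [0.5831, 0.329, 0.0711]
eef_rot: [0.0, 0.755, 0.656, 0.0]
wrist_force: [0.2, 0.1, 4.6]
opening: 0.502
grasp_force: 61.5
```

```bash
python3 - <<'E'
from h import *
move([.5406,.0774,.0723],-7.96)
E
```

```text
t 40.6 pos [0.5831 0.329  0.0711] yaw -7.99 dp [-1.02  -0.028 -0.005] mm [-255.1   -7.1   -1.3] turn [ 0.002 -0.001 -0.001] q [0.34 0.55 1.46 0.   1.13 0.48] open 0.502 F [0.2 0.1 4.6] g 61.5
```

Request:
arm_command(
  dp=[
    [0, 0, -0.2],
    [-0.1, 0, -0.4],
    [-0.35, -0.01, -0.5],
    [-0.6, -0.02, -0.5],
    [-0.8, -0.03, -0.5],
  ],
  turn=[
    [0, 0, 0],
    [0, 0, 0],
    [0, 0, 0],
    [0, 0, 0],
    [0, 0, 0],
  ],
  jaw=[0, 0, 0, 0, 0],
)

```text
time_s: 41.22
eef_pos: [0.5463, 0.13, 0.195]
eef_rot: [-0.0, 0.755, 0.656, -0.0]
wrist_force: [0.7, -0.1, -2.9]
opening: 0.499
grasp_force: 61.7
```

Request:
arm_command(
  dp=[
    [-0.1, 0, 0],
    [-0.18, 0, 0],
    [-0.22, 0, 0],
    [-0.22, 0, 0],
    [-0.22, 0, 0],
  ],
  turn=[
    [0, 0, 0],
    [0, 0, 0],
    [0, 0, 0],
    [0, 0, 0],
    [0, 0, 0],
  ],
  jaw=[0, 0, 0, 0, 0],
)

```text
time_s: 41.85
eef_pos: [0.5399, 0.0782, 0.1954]
eef_rot: [-0.0, 0.754, 0.656, 0.0]
wrist_force: [-0.0, -0.2, -2.4]
opening: 0.503
grasp_force: 61.7
```

```bash
python3 - <<'E'
from h import *
move([.5407,.0774,.08],-7.96)
E
```

```text
t 41.85 pos [0.5399 0.0782 0.1954] yaw -7.94 dp [-0.003  0.004  0.461] mm [ -0.7   0.9 115.4] turn [-0.    -0.001  0.001] q [-0.07  0.15  1.72  0.    1.27  0.06] open 0.503 F [-0.  -0.2 -2.4] g 61.7
```

Request:
arm_command(
  dp=[
    [-0.003, 0.002, 0.15],
    [-0.003, 0.002, 0.3],
    [-0.003, 0.002, 0.43],
    [-0.003, 0.002, 0.45],
    [-0.003, 0.002, 0.45],
  ],
  turn=[
    [0, 0, 0],
    [0, 0, 0],
    [0, 0, 0],
    [0, 0, 0],
    [0, 0, 0],
  ],
  jaw=[0, 0, 0, 0, 0],
)

```text
time_s: 42.48
eef_pos: [0.5407, 0.0771, 0.0835]
eef_rot: [0.0, 0.754, 0.656, 0.0]
wrist_force: [1.8, 0.1, -2.3]
opening: 0.504
grasp_force: 61.9
```

Request:
arm_command(
  dp=[
    [0, 0, 0],
    [0, 0, 0],
  ],
  turn=[
    [0, 0, 0],
    [0, 0, 0],
  ],
  jaw=[0, 0],
)

```text
time_s: 42.72
eef_pos: [0.5412, 0.0766, 0.0844]
eef_rot: [0.001, 0.755, 0.656, 0.001]
wrist_force: [-0.4, -0.4, -3.0]
opening: 0.502
grasp_force: 61.9
```

```bash
python3 - <<'E'
from h import *
move([.5407,.0774,.0718],-7.96)
E
```

```text
t 42.73 pos [0.5412 0.0766 0.0844] yaw -7.99 dp [ 0.003 -0.003  0.05 ] mm [ 0.7 -0.7 12.6] turn [ 0.005 -0.    -0.001] q [-0.08  0.3   1.79  0.    1.05  0.06] open 0.502 F [-0.4 -0.4 -3. ] g 61.9
```

Request:
arm_command(
  dp=[
    [0.002, -0.001, 0.02],
    [0.002, -0.001, 0.04],
    [0.002, -0.001, 0.046],
    [0.002, -0.001, 0.046],
  ],
  turn=[
    [0, 0, 0],
    [0, 0, 0],
    [0, 0, 0],
    [0, 0, 0],
  ],
  jaw=[0, 0, 0, 0],
)

```text
time_s: 43.22
eef_pos: [0.5399, 0.0771, 0.0721]
eef_rot: [-0.0, 0.755, 0.656, -0.0]
wrist_force: [-3.8, 0.3, 5.1]
opening: 0.504
grasp_force: 62.9
```

Contact. Release and rise for a final look.

Request:
arm_command(
  dp=[
    [0, 0, 0],
    [0, 0, 0],
    [0, 0, 0],
    [0, 0, -0.2],
    [0, 0, -0.4],
  ],
  turn=[
    [0, 0, 0],
    [0, 0, 0],
    [0, 0, 0],
    [0, 0, 0],
    [0, 0, 0],
  ],
  jaw=[0.75, 0.75, 0.75, 0.75, 0.75],
)

```text
time_s: 43.85
eef_pos: [0.5394, 0.0771, 0.1719]
eef_rot: [-0.001, 0.755, 0.656, -0.001]
wrist_force: [1.3, 0.0, -0.1]
opening: 0.747
grasp_force: 0.0
```

Request:
arm_command(
  dp=[
    [0, 0, -0.24],
    [0, 0.05, -0.48],
    [0, 0.1, -0.7],
    [0, 0.12, -0.9],
    [0, 0.12, -0.9],
  ],
  turn=[
    [0, 0, 0],
    [0, 0, 0],
    [0, 0, -0.03],
    [0, 0, -0.03],
    [0, 0, -0.03],
  ],
  jaw=[1, 1, 1, 1, 1],
)

```text
time_s: 44.48
eef_pos: [0.5717, 0.0727, 0.4018]
eef_rot: [0.003, 0.75, 0.662, 0.003]
wrist_force: [-0.4, 0.3, -0.5]
opening: 0.999
grasp_force: 0.0
```

Request:
arm_command(
  dp=[
    [0, 0, 0],
    [0, 0, 0],
    [0, 0, 0],
  ],
  turn=[
    [0, 0, 0],
    [0, 0, 0],
    [0, 0, 0],
  ],
  jaw=[1, 1, 1],
)

```text
time_s: 44.85
eef_pos: [0.5692, 0.073, 0.395]
eef_rot: [-0.001, 0.749, 0.662, -0.001]
wrist_force: [0.2, 0.6, -0.4]
opening: 0.996
grasp_force: 0.0
```

```bash
python3 - <<'E'
from h import *
import pickle
c1=pickle.load(open("c1.pkl","rb"));c=cam("wrist");im=camera("wrist")
crop=lambda i,x,y:cv2.resize(i[y:y+143,x:x+97],None,fx=4,fy=4,interpolation=cv2.INTER_CUBIC)
# shift so that row at z~.125 matches
d=(proj(c,[[.532,.014,.125]])-proj(c1,[[.532,.014,.125]]))[0];print(d,get_obs()["eef_pos"])
M=np.float32([[1,0,-d[0]],[0,1,-d[1]]]);im2=cv2.warpAffine(im,M,(512,384))
cv2.imwrite("pics/w9.png",np.hstack([crop(cv2.imread("pics/w1.png"),208,125),crop(im2,208,125)]))
X=np.array([[.5401,.0764,.117],[.5317,.0139,.131],[.5225,-.0476,.125]])
print(proj(c1,X).round(1),proj(c,X).round(1)-d)
pickle.dump((c,d),open("c9.pkl","wb"))
s0=cv2.imread("pics/scene0.png").astype(int);s=camera("scene");e=np.abs(s.astype(int)-s0).sum(2)[150:250,180:320]
cv2.imwrite("pics/scene9.png",np.hstack([cv2.resize(q[150:250,185:315],None,fx=3,fy=3) for q in(s0.astype(np.uint8),s)]))
E
```

```text
[ 0.25040528 -0.68023477] [0.56935613 0.07301559 0.39533659]
[[233.9 157.1]
 [233.7 205.9]
 [233.7 246.6]] [[233.94959472 156.68023477]
 [233.64959472 205.88023477]
 [233.64959472 246.98023477]]
```

View pics/w9.png

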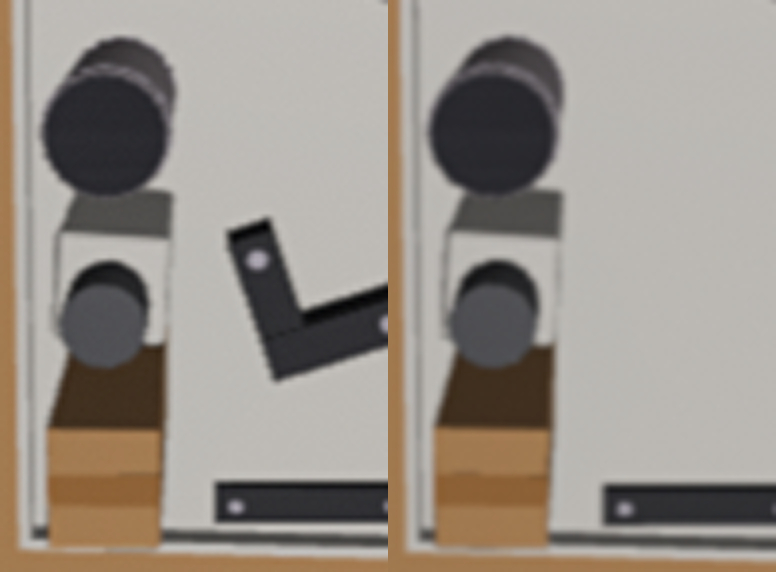

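Before (left) and after (right) match within a pixel: can (105,130)/(493,130), cap (104,320)/(492,320), carton unchanged; all upright. Hand in.

```bash
python3 -c "
from bench import *
print(hand_in())"
```

```text
the job is handed in; nothing more can be done
None
```

Job handed in at about 45 s: the bracket is seated in the insert pocket, and the bottle, can and carton are back upright in their original spots, matching the starting picture to within about a pixel.

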